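Top up the bowl feeder with a scoop and switch it to run

TASK

Take the scoop from its mat and use it to move at least four of the yellow toy heads from the blue tray into the feeder's steel bowl; they are freshly lacquered, so never touch them with the gripper, and let none end up anywhere but the tray or the bowl. Then stand the empty scoop upright back on the middle of its mat and let go of it, and only after that turn the control knob clockwise until it clicks over to run. Leave the toy, the tape roll and the jar alone.

Things in the scene. Friction and masses are not known exactly. Their poses are not given: they have to be found in the camera images.
- tray: fixed blue open-topped plastic tray on a plywood riser, 280 x 126 mm outside, its long side along its own x; origin at the centre of the underside on the table, z up. Walls 5 mm, so 270 x 116 mm inside; inner floor 45 mm and rim 90 mm above the table. The heads lie mostly toward its -x end, nearest the robot; the last 110 mm at the +x end are empty at the start
- tray_floor (a point): centre of the tray's inner floor, axes as the tray
- feeder: fixed round bowl feeder: grey drum base under an open steel bowl, 220 mm outside diameter, wall 4 mm; origin at the centre of its underside on the table. Bowl floor (flat) 85 mm, rim 145 mm above the table
- bowl_floor (a point): centre of the bowl's inner floor (inner radius 106 mm, 60 mm below the rim)
- mat: fixed cork mat on the table, 170 x 150 x 3 mm, the scoop's parking place; origin at the centre of its underside
- scoop: loose aluminium hand scoop, 180 g: flat pan 100 x 100 mm with a 2.5 mm floor, side walls 36 mm high, back wall 45 mm high, open mouth on its own -x side with a bevelled lip; black upright handle standing above the back wall (+x side). Origin at the centre of the pan's underside, z up, y across
- scoop_grip (a point): middle of the handle's grip, 56 mm toward +x and 84 mm above the scoop's origin. The handle is a block 26 mm along x, 20 mm wide across y (take it by these faces, from above), from 58 to 108 mm above the pan's underside
- scoop_lip (a point): middle of the scoop's front lip, at the underside, 50 mm toward -x from its origin
- knob (a joint): two-position knob on the control box: 0 is stop (as found), 1.4 is run; it grows as the knob turns clockwise seen from above. A sprung click stands at 0.7: short of it the knob springs back to 0, past it it snaps on to 1.4. Peak torque about 0.15 Nm
- knob_grip (a point): on the knob's axis at gripping height, 120 mm above the table; turns with the knob. The knob has a bar grip 52 mm long along this frame's x, 15 mm wide along y, its top 14 mm above this point; below the bar (24 mm below this point) is a disc of radius 26 mm
- control: fixed grey control box, 120 x 90 x 85 mm, the knob on its top; origin at the centre of its underside
- toy: bystander: finished spring toy, 56 mm tall, base 36 mm across; origin at its underside
- tape: bystander: roll of paper tape lying flat, 90 mm across, 24 mm high; origin at its underside
- jar: bystander: amber glass jar with a black cap, 60 mm across, 85 mm high; origin at its underside
- head0: loose yellow toy head: 28 mm plastic ball with a 16 mm flat underneath, 25.5 mm tall, about 12 g; origin at the centre of the flat. All eight are alike
- head1: toy head, like head0
- head2: toy head, like head0
- head3: toy head, like head0
- head4: toy head, like head0
- head5: toy head, like head0
- head6: toy head, like head0
- head7: toy head, like head0
There are look-alikes about, which are no part of the job. Of the things like the mat, leave any that is purple; of the rest the smaller one is meant.

How it is judged:
On the way, in this order (a step that is already met when the one before it is completed fails the run):
1. the scoop is lifted off its mat (height (world z) of scoop above 0.03 m), for 0.1 s.
2. at least four heads are in the feeder's bowl ((distance between each of head0, head1, head2, head3 and bowl_floor below 0.112 m or distance between each of head4, head5, head6, head7 and bowl_floor below 0.112 m or (distance between any of head0, head1, head2, head3 and bowl_floor below 0.112 m and (distance between each of head4, head5, head6 and bowl_floor below 0.112 m or distance between each of head4, head5, head7 and bowl_floor below 0.112 m or distance between each of head4, head6, head7 and bowl_floor below 0.112 m or distance between each of head5, head6, head7 and bowl_floor below 0.112 m)) or ((distance between each of head0, head1 and bowl_floor below 0.112 m or distance between each of head0, head2 and bowl_floor below 0.112 m or distance between each of head0, head3 and bowl_floor below 0.112 m or distance between each of head1, head2 and bowl_floor below 0.112 m or distance between each of head1, head3 and bowl_floor below 0.112 m or distance between each of head2, head3 and bowl_floor below 0.112 m) and (distance between each of head4, head5 and bowl_floor below 0.112 m or distance between each of head4, head6 and bowl_floor below 0.112 m or distance between each of head4, head7 and bowl_floor below 0.112 m or distance between each of head5, head6 and bowl_floor below 0.112 m or distance between each of head5, head7 and bowl_floor below 0.112 m or distance between each of head6, head7 and bowl_floor below 0.112 m)) or ((distance between each of head0, head1, head2 and bowl_floor below 0.112 m or distance between each of head0, head1, head3 and bowl_floor below 0.112 m or distance between each of head0, head2, head3 and bowl_floor below 0.112 m or distance between each of head1, head2, head3 and bowl_floor below 0.112 m) and distance between any of head4, head5, head6, head7 and bowl_floor below 0.112 m))), for 0.2 s.
3. the scoop stands back on its mat, released (horizontal distance between scoop and mat below 0.06 m and angle between scoop's own z axis and vertical below 0.12 rad and height (world z) of scoop below 0.012 m and linear speed of scoop below 0.03 m/s and contact force between the fingers and scoop below 0.2 N), for 0.2 s.
4. the knob has clicked over to run (value of joint knob above 1.2 rad), for 0.2 s.
At the end, for the whole second after the job is handed in: At least four heads in the bowl (within 112 mm of its floor centre), every head over 38 mm above the table; the scoop upright (0.12 rad) at rest on its mat, released, origin within 60 mm of the mat's centre and under 12 mm high; the knob above 1.2 rad (all of step 3 and (distance between each of head0, head1, head2, head3 and bowl_floor below 0.112 m or distance between each of head4, head5, head6, head7 and bowl_floor below 0.112 m or (distance between any of head0, head1, head2, head3 and bowl_floor below 0.112 m and (distance between each of head4, head5, head6 and bowl_floor below 0.112 m or distance between each of head4, head5, head7 and bowl_floor below 0.112 m or distance between each of head4, head6, head7 and bowl_floor below 0.112 m or distance between each of head5, head6, head7 and bowl_floor below 0.112 m)) or ((distance between each of head0, head1 and bowl_floor below 0.112 m or distance between each of head0, head2 and bowl_floor below 0.112 m or distance between each of head0, head3 and bowl_floor below 0.112 m or distance between each of head1, head2 and bowl_floor below 0.112 m or distance between each of head1, head3 and bowl_floor below 0.112 m or distance between each of head2, head3 and bowl_floor below 0.112 m) and (distance between each of head4, head5 and bowl_floor below 0.112 m or distance between each of head4, head6 and bowl_floor below 0.112 m or distance between each of head4, head7 and bowl_floor below 0.112 m or distance between each of head5, head6 and bowl_floor below 0.112 m or distance between each of head5, head7 and bowl_floor below 0.112 m or distance between each of head6, head7 and bowl_floor below 0.112 m)) or ((distance between each of head0, head1, head2 and bowl_floor below 0.112 m or distance between each of head0, head1, head3 and bowl_floor below 0.112 m or distance between each of head0, head2, head3 and bowl_floor below 0.112 m or distance between each of head1, head2, head3 and bowl_floor below 0.112 m) and distance between any of head4, head5, head6, head7 and bowl_floor below 0.112 m)) and value of joint knob above 1.2 rad and height (world z) of each of head0, head1, head2, head3, head4, head5, head6, head7 above 0.038 m); the robot touches nothing.
It fails at once if the gripper or arm touches a head (contact force between any of the fingers, the arm and head0 above 0.3 N or contact force between any of the fingers, the arm and head1 above 0.3 N or contact force between any of the fingers, the arm and head2 above 0.3 N or contact force between any of the fingers, the arm and head3 above 0.3 N or contact force between any of the fingers, the arm and head4 above 0.3 N or contact force between any of the fingers, the arm and head5 above 0.3 N or contact force between any of the fingers, the arm and head6 above 0.3 N or contact force between any of the fingers, the arm and head7 above 0.3 N).
It fails at once if a head is dropped on the table, or left in the scoop as it is set down (height (world z) of any of head0, head1, head2, head3, head4, head5, head6, head7 below 0.038 m).
It fails at once if the toy, tape roll or jar is moved more than 30 mm (distance of any of toy, tape, jar from where it was at the start of the episode above 0.03 m).
It also fails if it takes over 72 s, if anything falls off the work surface, if the arm or the gripper's body presses on something with over 40 N, if the wrist force passes 120 N, or if a joint passes its speed limit or range.

ROBOT

A 6-joint arm with a two-finger parallel gripper is mounted at the origin on the work surface. World frame = base frame: x ahead of the robot, y to its left, z up, the work surface at z = 0. Lengths are in m, angles in rad, forces in N, time in s.
With the tool pointing down it reaches from about 0.35 to 0.925 m from the base axis. Payload 6.4 kg.
Tool frame: the origin (TCP) lies midway between the tips of the shut fingers; the grasp point (between the pads) lies 19 mm behind it; z points along the fingers, y is the line along which they close (so a half turn about z gives the same grasp; the last joint's range is limited). The gripper opens to 85 mm and grips with 20 to 120 N. Pads are 22 mm wide; open, the fingers measure 114 mm over their backs; the gripper's body (76 mm by 85 mm) begins 54 mm behind the grasp point. The pads swing forward as they close: fully open they stand 13 mm farther back than shut.
Start: joints at [1.071, 0.245, 1.558, -0, 1.339, -0.174], TCP at [0.208, 0.616, 0.231] pointing down, gripper open.
Joint ranges: [-3.13, 3.13], [-1.02, 2.26], [0.13, 2.54], [-0.95, 4.09], [0.21, 2.88], [-2.74, 2.74]. Speed limits (rad/s): [2.57, 2.57, 3.14, 3.14, 3.14, 3.14].

INTERFACE

Orientations are given as a unit quaternion [x, y, z, w].
In Python, from workcell import status, imaging, finish_job gives the robot as it stands.
- The arm moves only by the tool play_rows, never from a script. Its argument "targets" is a list of rows, each an object of numbers: "tx", "ty", "tz": the shift along the tool's x, y, z in mm; "rx", "ry", "rz": the turn, a rotation vector about the tool's x, y, z in degrees; "hand": the opening, from 0 (shut) to 1 (fully open). A call has 1 to 20 rows; each row is the pose to reach, as a shift and turn from the pose commanded when the call began, along the tool's axes at that moment; what a row does not reach only later rows make up. A row lasts 1/10 s, in which the tool goes at most 50 mm and 8.59 degrees, less where a joint would pass 70% of its speed; a pose out of reach is approached as far as the arm can. A call with a gripper value outside its range is refused whole. The fingers move at their own pace and stop on an object; "newtons" is the grip in N (left out, the last holds). Time passes only in rows, so rows that repeat a pose let the fingers close. It gives the time, the measured TCP pose, the force, the opening and the grip force at its end, in the units of the state.
- status.get_obs(): the state, without advancing time (a new reading comes with each control period).
- imaging.read_camera(name): name is "scene" or "top" or "wrist"; returns a dict with "color" (384x512x3 uint8, red, green, blue), "range_z" (384x512 float32, m along the optical axis (not along the pixel's ray), 0 where there is no reading), "K" (3x3 intrinsics, pixels), "dist" ([k1, k2, p1, p2, k3] as OpenCV has them; the pictures are not rectified), "R" (3x3) and "t" (3): a world point X has camera coordinates R X + t; the wrist camera has in their place "T_tool_cam" (4x4, takes a point from camera to tool coordinates, whose origin is the TCP and whose axes are the flange's). Camera axes: x right, y down, z forward; pixel columns grow to the right and rows downward; lengths in m; the calibration is good to about 2 mm. A picture is of the moment at which its call begins: read the wrist's pose just before it.
- finish_job(): hands the job in; it is judged then, once.
The state is a dict: "time": time; "joint_pos": joint angles; "joint_vel": joint speeds; "effort": joint torques, N m; "position": TCP position; "orientation": TCP orientation; "ft_force": force on the tool from outside, world axes, zero at the start; "torque": the same for the moment, N m; "gripper_width": opening from 0.0 (shut) to 1.0 (fully open); "finger_force": force on a finger pad.
Only numpy, scipy, OpenCV 4.12 (cv2) and the standard library are available. Lean on these libraries where they do the work, as an engineer would, in place of code of your own. Each camera call takes 0.05 s, during which the arm holds its last target. There are 200 camera calls.

## Working session

There is one attempt and no reset: what is moved stays moved. The work goes in short steps, Python scripts to look and compute and a tool call to move; the robot and the scene stay as the last step left them, time stands still between calls to the robot, and variables do not carry over. Pictures are saved under pics/ and viewed, at most 10 in all, crops included, and the job is handed in when it is done.

Besides the shell and the picture viewer there is one more tool, called after "Call:" by a JSON object that holds its "op" and its "data", one argument or row to a line. play_rows: Moves the arm, as the interface text tells. Its arguments: {"type":"object","properties":{"targets":{"type":"array"},"newtons":{"type":"number"}},"required":["targets"]}

```bash
mkdir -p pics; ls
cat > h.py <<'E'
import numpy as np, cv2
from workcell import status, imaging, finish_job
from scipy.spatial.transform import Rotation as Rn
def cam(n):
    s=status.get_obs(); c=imaging.read_camera(n)
    if n=='wrist':
        T=np.eye(4);T[:3,:3]=Rn.from_quat(s['orientation']).as_matrix();T[:3,3]=s['position']
        W=T@c['T_tool_cam'];c['R']=W[:3,:3].T;c['t']=-c['R']@W[:3,3]
    return c
def cloud(c):
    h,w=c['range_z'].shape
    u,v=np.meshgrid(np.arange(w),np.arange(h))
    p=cv2.undistortPoints(np.stack([u,v],-1).reshape(-1,1,2).astype(np.float64),c['K'],c['dist']).reshape(h,w,2)
    z=c['range_z'][...,None]
    P=np.concatenate([p*z,z],-1)
    X=(P-c['t'])@c['R']
    X[c['range_z']==0]=np.nan
    return X
def save(n,img,s=1):
    cv2.imwrite('pics/'+n,cv2.resize(img[...,::-1],None,fx=s,fy=s,interpolation=cv2.INTER_CUBIC))
E
python3 - <<'E'
from h import *
for n in ('top','scene'):
    c=cam(n);X=cloud(c);save(n+'0.png',c['color'],1.5);np.savez(n+'0.npz',X=X,c=c['color'],**{k:c[k] for k in('K','dist','R','t')})
    print(n,np.round(-c['R'].T@c['t'],3),np.round(c['R'],2).tolist())
print(status.get_obs())
E
```

```text
pics
top [ 0.243 -0.118  1.978] [[0.02, -1.0, 0.01], [-0.99, -0.02, -0.14], [0.14, -0.0, -0.99]]
scene [1.228 0.65  0.816] [[-0.75, 0.66, 0.01], [0.37, 0.43, -0.82], [-0.55, -0.61, -0.56]]
{'time': 0.1, 'joint_pos': array([ 1.07088617e+00,  2.45749912e-01,  1.55889809e+00,  2.69154831e-05,
        1.33871440e+00, -1.74112206e-01]), 'joint_vel': array([-0.00171345, -0.00262509, -0.0027169 ,  0.00050273,  0.00295102,
        0.00075204]), 'effort': array([-4.38893285e-04, -4.30676115e+01, -3.27125967e+01, -2.07498024e-04,
        2.88730895e-03, -1.74102661e-05]), 'position': array([0.20779159, 0.61535812, 0.23028368]), 'orientation': array([ 1.62182485e-01,  9.86760386e-01, -8.30769172e-04, -3.04957600e-04]), 'ft_force': array([-0.22750777, -0.95066422, -0.23558341]), 'torque': array([ 0.01991751,  0.02121973, -0.012443  ]), 'finger_force': 0.0, 'gripper_width': 1.0007600349098245}
```

View pics/top0.png

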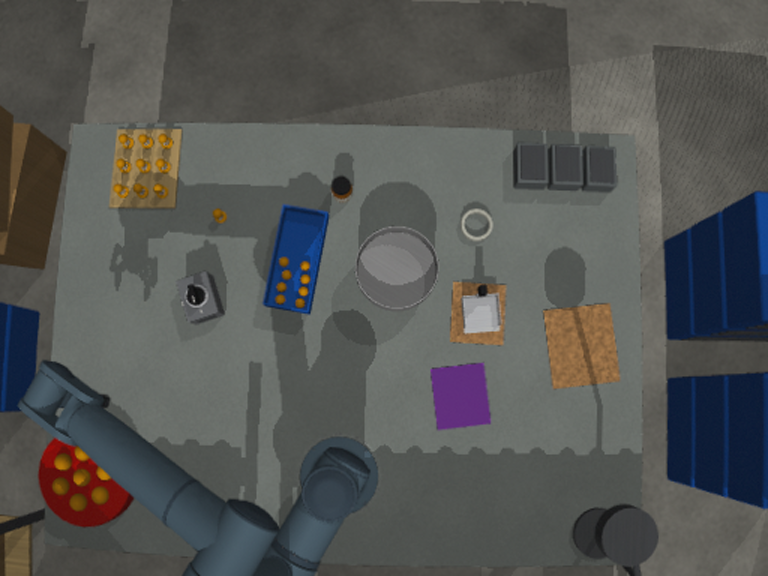

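View pics/scene0.png

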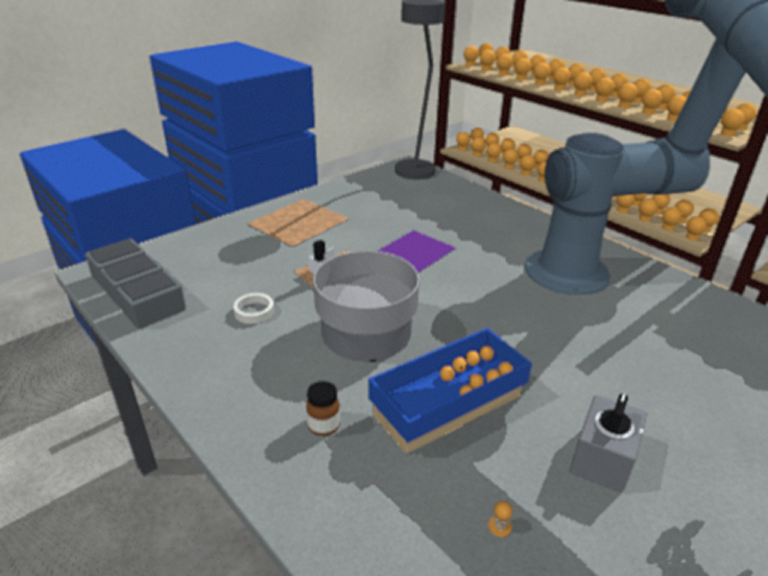

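Picture coordinates are given at 1.5x scale.
- **Mat candidates in the top view:** small cork mat (480,313) with the scoop on it, big cork mat (582,345), purple mat (460,396). By the description it's the small cork one.
- **Tray and heads:** the blue tray is at (297,260), heads toward the robot. The red bowl of yellow balls at (85,478) and the plywood board of toys at (145,165) are look-alikes.
- **Others:** feeder (397,267), knob (197,296), toy (220,216), jar (341,187), tape (476,224).

```bash
cat > m.py <<'E'
from h import *
d=np.load('top0.npz');X=d['X'];c=d['c'];hsv=cv2.cvtColor(c,cv2.COLOR_RGB2HSV)
yy,xx=np.mgrid[:384,:512]
def box(a,b,e,f): return (xx>a/1.5)&(xx<b/1.5)&(yy>e/1.5)&(yy<f/1.5)
def rep(n,m,deg=True):
    P=X[m];P=P[~np.isnan(P[:,0])]
    r=cv2.minAreaRect((P[:,:2]*1000).astype(np.float32))
    print(n,len(P),'z',np.round(np.percentile(P[:,2],[2,50,98]),3),'rect',np.round(r[0],1),np.round(r[1],1),round(r[2],1),'mean',np.round(P[:,:2].mean(0),4))
z=X[...,2]
H,S,V=[hsv[...,i].astype(int) for i in range(3)]
B=box(440,515,275,350)
rep('mat',B&(z<.012)&(S>80)&(H<25))
rep('bigmat',box(535,630,295,395)&(z<.012)&(S>80)&(H<25))
rep('scoop pan',B&(z>.0)&(S<40)&(V>120)&box(458,503,290,338))
rep('handle',B&(V<60)&(z>.09))
T=box(255,335,200,320)
rep('trayall',T&(z>.07)&(S>120)&(H>100)&(H<130))
rep('rim',T&(z>.083)&(S>120)&(H>100)&(H<130))
F=box(345,445,220,315)
rep('feeder rim',F&(z>.135))
K=box(165,235,260,330)
rep('ctrl',K&(z>.075)&(z<.092))
rep('knob',K&(z>.122))
rep('toy',box(208,232,205,226)&(z>.012));rep('jar',box(325,355,170,205)&(z>.06));rep('tape',box(455,500,202,245)&(z>.015))
yl=T&(H>8)&(H<28)&(S>120)
n,l,st,ce=cv2.connectedComponentsWithStats(yl.astype(np.uint8))
for i in range(1,n):
    if st[i,4]>8: rep('head',l==i)
E
python3 m.py
python3 - <<'E'
from h import *
c=np.load('top0.npz')['c']
a=cv2.resize(c[180:236,295:345],(0,0),fx=7,fy=7,interpolation=cv2.INTER_CUBIC)
b=cv2.resize(c[175:220,105:160],(0,0),fx=7,fy=7,interpolation=cv2.INTER_CUBIC)
h=max(a.shape[0],b.shape[0]);o=np.zeros((h,a.shape[1]+b.shape[1],3),np.uint8);o[:a.shape[0],:a.shape[1]]=a;o[:b.shape[0],a.shape[1]:]=b
save('crop.png',o)
E
```

```text
mat 723 z [-0.007  0.003  0.011] rect [ 456.1 -372.9] [150.6 170.8] 88.1 mean [ 0.4512 -0.3631]
bigmat 2248 z [-0.007  0.003  0.011] rect [ 371.8 -669. ] [224.2 198.2] 7.3 mean [ 0.3709 -0.6674]
scoop pan 474 z [0.001 0.007 0.044] rect [ 453. -379.] [ 98.5 100.4] 6.1 mean [ 0.4547 -0.3799]
handle 33 z [0.092 0.107 0.117] rect [ 507.4 -372.1] [24.1 16. ] 8.2 mean [ 0.5073 -0.3715]
trayall 332 z [0.071 0.086 0.099] rect [586.3 133.2] [128.3 283.8] 81.3 mean [0.5888 0.129 ]
rim 221 z [0.083 0.09  0.1  ] rect [584.8 133. ] [127.5 281.1] 81.2 mean [0.5832 0.1227]
feeder rim 208 z [0.137 0.144 0.155] rect [ 556.3 -141.9] [216.5 216.1] 2.2 mean [ 0.5554 -0.1433]
ctrl 467 z [0.076 0.085 0.091] rect [474.  399.1] [123.3  94. ] 20.2 mean [0.4727 0.3962]
knob 62 z [0.123 0.132 0.142] rect [472.8 398. ] [51.9 19.2] 22.3 mean [0.473  0.3965]
toy 36 z [0.013 0.051 0.061] rect [721.1 364.6] [23.  47.7] 83.4 mean [0.7125 0.3632]
jar 140 z [0.061 0.084 0.095] rect [790.1  17.5] [47.2 52.4] 8.2 mean [0.7895 0.0173]
tape 144 z [0.016 0.024 0.035] rect [ 709.  -366.7] [97.9 96.5] 7.5 mean [ 0.7066 -0.3657]
head 27 z [0.058 0.07  0.077] rect [577.3 168.9] [18.9 20.1] 54.8 mean [0.5769 0.1684]
head 27 z [0.059 0.065 0.077] rect [568.9 110.7] [22.  19.9] 2.3 mean [0.5676 0.1095]
head 29 z [0.059 0.068 0.08 ] rect [542.8 159.6] [21.8 20.6] 11.5 mean [0.5417 0.1585]
head 31 z [0.054 0.066 0.077] rect [530.1 107.2] [21.  23.6] 53.2 mean [0.5308 0.1067]
head 29 z [0.052 0.067 0.074] rect [507.7 169.8] [20.2 24.3] 65.6 mean [0.5074 0.1706]
head 30 z [0.056 0.067 0.076] rect [499.4 111.6] [20.6 21.4] 5.0 mean [0.4978 0.1107]
head 28 z [0.056 0.066 0.079] rect [473.  173.4] [20.  22.7] 43.5 mean [0.4734 0.1727]
head 32 z [0.056 0.069 0.078] rect [466.2 118.3] [21.3 21.7] 6.2 mean [0.4653 0.1186]
```

View pics/crop.png

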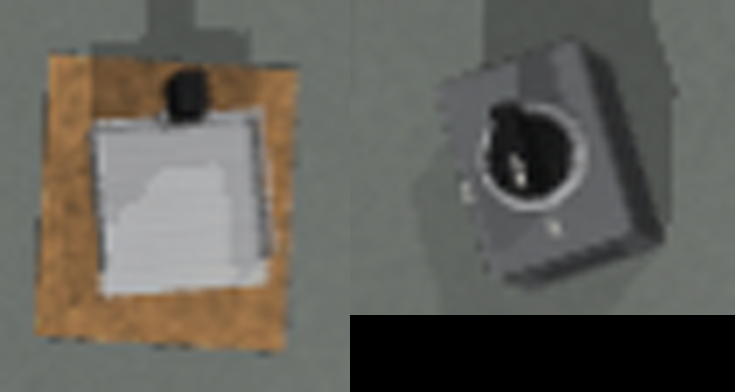

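The crop confirms the choices. The scoop stands on the small cork mat with its handle toward +x and a yaw of about 7°. The knob bar lies at about 22°.

I'm moving above the scoop handle first.

Call:
{"op": "play_rows", "data": {
  "targets": [
    {"tx": -300, "ty": -420, "tz": 0, "rz": -13, "hand": 1},
    {"tx": -300, "ty": -420, "tz": 0, "rz": -13, "hand": 1},
    {"tx": -300, "ty": -420, "tz": 0, "rz": -13, "hand": 1},
    {"tx": -300, "ty": -420, "tz": 0, "rz": -13, "hand": 1},
    {"tx": -300, "ty": -420, "tz": 0, "rz": -13, "hand": 1},
    {"tx": -300, "ty": -420, "tz": 0, "rz": -13, "hand": 1},
    {"tx": -300, "ty": -420, "tz": 0, "rz": -13, "hand": 1},
    {"tx": -599, "ty": -839, "tz": 0, "rz": -26, "hand": 1},
    {"tx": -599, "ty": -839, "tz": 0, "rz": -26, "hand": 1},
    {"tx": -599, "ty": -839, "tz": 0, "rz": -26, "hand": 1},
    {"tx": -599, "ty": -839, "tz": 0, "rz": -26, "hand": 1},
    {"tx": -599, "ty": -839, "tz": 0, "rz": -26, "hand": 1},
    {"tx": -599, "ty": -839, "tz": 0, "rz": -26, "hand": 1},
    {"tx": -599, "ty": -839, "tz": 0, "rz": -26, "hand": 1},
    {"tx": -599, "ty": -839, "tz": 0, "rz": -26, "hand": 1},
    {"tx": -599, "ty": -839, "tz": 0, "rz": -26, "hand": 1},
    {"tx": -599, "ty": -839, "tz": 0, "rz": -26, "hand": 1},
    {"tx": -599, "ty": -839, "tz": 0, "rz": -26, "hand": 1},
    {"tx": -599, "ty": -839, "tz": 0, "rz": -26, "hand": 1},
    {"tx": -599, "ty": -839, "tz": 0, "rz": -26, "hand": 1}
  ]
}}

```text
invalid input at $.targets[0]: expected keys tx, ty, tz, rx, ry, rz, hand
```

Call:
{"op": "play_rows", "data": {
  "targets": [
    {"tx": -300, "ty": -420, "tz": 0, "rx": 0, "ry": 0, "rz": -13, "hand": 1},
    {"tx": -300, "ty": -420, "tz": 0, "rx": 0, "ry": 0, "rz": -13, "hand": 1},
    {"tx": -300, "ty": -420, "tz": 0, "rx": 0, "ry": 0, "rz": -13, "hand": 1},
    {"tx": -300, "ty": -420, "tz": 0, "rx": 0, "ry": 0, "rz": -13, "hand": 1},
    {"tx": -300, "ty": -420, "tz": 0, "rx": 0, "ry": 0, "rz": -13, "hand": 1},
    {"tx": -300, "ty": -420, "tz": 0, "rx": 0, "ry": 0, "rz": -13, "hand": 1},
    {"tx": -300, "ty": -420, "tz": 0, "rx": 0, "ry": 0, "rz": -13, "hand": 1},
    {"tx": -599, "ty": -839, "tz": 0, "rx": 0, "ry": 0, "rz": -26, "hand": 1},
    {"tx": -599, "ty": -839, "tz": 0, "rx": 0, "ry": 0, "rz": -26, "hand": 1},
    {"tx": -599, "ty": -839, "tz": 0, "rx": 0, "ry": 0, "rz": -26, "hand": 1},
    {"tx": -599, "ty": -839, "tz": 0, "rx": 0, "ry": 0, "rz": -26, "hand": 1},
    {"tx": -599, "ty": -839, "tz": 0, "rx": 0, "ry": 0, "rz": -26, "hand": 1},
    {"tx": -599, "ty": -839, "tz": 0, "rx": 0, "ry": 0, "rz": -26, "hand": 1},
    {"tx": -599, "ty": -839, "tz": 0, "rx": 0, "ry": 0, "rz": -26, "hand": 1},
    {"tx": -599, "ty": -839, "tz": 0, "rx": 0, "ry": 0, "rz": -26, "hand": 1},
    {"tx": -599, "ty": -839, "tz": 0, "rx": 0, "ry": 0, "rz": -26, "hand": 1},
    {"tx": -599, "ty": -839, "tz": 0, "rx": 0, "ry": 0, "rz": -26, "hand": 1},
    {"tx": -599, "ty": -839, "tz": 0, "rx": 0, "ry": 0, "rz": -26, "hand": 1},
    {"tx": -599, "ty": -839, "tz": 0, "rx": 0, "ry": 0, "rz": -26, "hand": 1},
    {"tx": -599, "ty": -839, "tz": 0, "rx": 0, "ry": 0, "rz": -26, "hand": 1}
  ],
  "newtons": 100
}}

```text
time: 2.1
position: [0.494, -0.3297, 0.2307]
orientation: [-0.064, 0.998, 0.0, -0.0]
ft_force: [1.1, 0.2, 0.3]
gripper_width: 1.0
finger_force: 0.0
```

Call:
{"op": "play_rows", "data": {
  "targets": [
    {"tx": -8, "ty": -43, "tz": 0, "rx": 0, "ry": 0, "rz": 0, "hand": 1},
    {"tx": -8, "ty": -43, "tz": 0, "rx": 0, "ry": 0, "rz": 0, "hand": 1},
    {"tx": -8, "ty": -43, "tz": 0, "rx": 0, "ry": 0, "rz": 0, "hand": 1}
  ]
}}

```text
time: 2.4
position: [0.507, -0.3698, 0.2301]
orientation: [-0.063, 0.998, 0.001, -0.001]
ft_force: [0.3, 0.4, 0.0]
gripper_width: 1.0
finger_force: 0.0
```

```bash
cat >> h.py <<'E'
def plan(pos,yaw,tilt=0):
    "print tool-frame shift (mm) / rotvec (deg); yaw of tool x in deg; tilt>0 = mouth down"
    s=status.get_obs();R0=Rn.from_quat(s['orientation'])
    Rt=Rn.from_euler('z',yaw,degrees=True)*Rn.from_euler('y',tilt,degrees=True)*Rn.from_euler('x',180,degrees=True)
    print('t',np.round(R0.inv().apply(np.array(pos)-s['position'])*1000,1),'r',np.round(np.degrees((R0.inv()*Rt).as_rotvec()),2))
E
python3 - <<'E'
from h import *
s=status.get_obs();c=cam('wrist');X=cloud(c);save('w1.png',c['color'])
hsv=cv2.cvtColor(c['color'],cv2.COLOR_RGB2HSV)
m=(X[...,2]>.09)&(X[...,2]<.13)&(abs(X[...,0]-.507)<.04)&(abs(X[...,1]+.372)<.04)
P=X[m];print(len(P),np.percentile(P,[1,50,99],axis=0).round(4))
r=cv2.minAreaRect((P[P[:,2]>.1][:,:2]*1000).astype(np.float32));print(r)
print(s['position'],s['joint_pos'].round(3))
plan((.507,-.372,.068),187.3)
E
```

```text
752 [[ 0.4967 -0.3855  0.0907]
 [ 0.507  -0.3756  0.1105]
 [ 0.5225 -0.3658  0.1121]]
((509.9777526855469, -375.44146728515625), (26.31133460998535, 19.834692001342773), 4.053083419799805)
[ 0.50703813 -0.36977218  0.23010361] [-0.811  0.196  1.618  0.     1.33  -2.508]
t [  0.4  -3.4 162.5] r [ 0.09 -0.05  0.02]
```

View pics/w1.png

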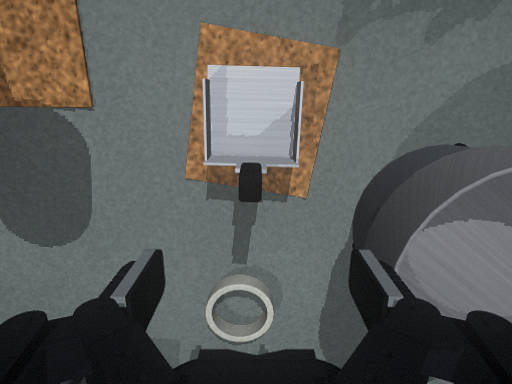

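The wrist view puts the handle top at about (250,182) px, or world (510,-375) mm, on the small cork mat. I'll descend and grip it.

Call:
{"op": "play_rows", "data": {
  "targets": [
    {"tx": -2.3, "ty": -6, "tz": 50, "rx": 0, "ry": 0, "rz": 1.8, "hand": 1},
    {"tx": -2.3, "ty": -6, "tz": 100, "rx": 0, "ry": 0, "rz": 1.8, "hand": 1},
    {"tx": -2.3, "ty": -6, "tz": 130, "rx": 0, "ry": 0, "rz": 1.8, "hand": 1},
    {"tx": -2.3, "ty": -6, "tz": 150, "rx": 0, "ry": 0, "rz": 1.8, "hand": 1},
    {"tx": -2.3, "ty": -6, "tz": 162, "rx": 0, "ry": 0, "rz": 1.8, "hand": 1},
    {"tx": -2.3, "ty": -6, "tz": 162, "rx": 0, "ry": 0, "rz": 1.8, "hand": 1},
    {"tx": -2.3, "ty": -6, "tz": 162, "rx": 0, "ry": 0, "rz": 1.8, "hand": 0},
    {"tx": -2.3, "ty": -6, "tz": 162, "rx": 0, "ry": 0, "rz": 1.8, "hand": 0},
    {"tx": -2.3, "ty": -6, "tz": 162, "rx": 0, "ry": 0, "rz": 1.8, "hand": 0},
    {"tx": -2.3, "ty": -6, "tz": 162, "rx": 0, "ry": 0, "rz": 1.8, "hand": 0},
    {"tx": -2.3, "ty": -6, "tz": 162, "rx": 0, "ry": 0, "rz": 1.8, "hand": 0},
    {"tx": -2.3, "ty": -6, "tz": 162, "rx": 0, "ry": 0, "rz": 1.8, "hand": 0},
    {"tx": -2.3, "ty": -6, "tz": 162, "rx": 0, "ry": 0, "rz": 1.8, "hand": 0},
    {"tx": -2.3, "ty": -6, "tz": 162, "rx": 0, "ry": 0, "rz": 1.8, "hand": 0}
  ],
  "newtons": 110
}}

```text
time: 3.85
position: [0.5114, -0.3755, 0.0713]
orientation: [-0.048, 0.999, -0.001, 0.001]
ft_force: [-1.0, 2.3, 6.4]
gripper_width: 0.238
finger_force: 107.8
```

Call:
{"op": "play_rows", "data": {
  "targets": [
    {"tx": 0, "ty": 0, "tz": -15, "rx": 0, "ry": 0, "rz": 0, "hand": 0},
    {"tx": 0, "ty": 0, "tz": -50, "rx": 0, "ry": 0, "rz": 0, "hand": 0},
    {"tx": 0, "ty": 0, "tz": -95, "rx": 0, "ry": 0, "rz": 0, "hand": 0},
    {"tx": 0, "ty": 0, "tz": -140, "rx": 0, "ry": 0, "rz": 0, "hand": 0},
    {"tx": 0, "ty": 0, "tz": -180, "rx": 0, "ry": 0, "rz": 0, "hand": 0},
    {"tx": 0, "ty": 0, "tz": -210, "rx": 0, "ry": 0, "rz": 0, "hand": 0},
    {"tx": 0, "ty": 0, "tz": -210, "rx": 0, "ry": 0, "rz": 0, "hand": 0},
    {"tx": 0, "ty": 0, "tz": -210, "rx": 0, "ry": 0, "rz": 0, "hand": 0}
  ]
}}

```text
time: 4.65
position: [0.5104, -0.3749, 0.2797]
orientation: [-0.048, 0.999, -0.0, 0.0]
ft_force: [-0.6, -0.7, -2.2]
gripper_width: 0.241
finger_force: 108.1
```

Run:
```python
from h import *
s=status.get_obs();c=cam('wrist');X=cloud(c);save('w2.png',c['color'])
T=Rn.from_quat(s['orientation']);Y=(X-s['position'])@T.as_matrix()*1000  # tool coords mm
np.savez('w2.npz',Y=Y,c=c['color'])
print(s['position'],s['joint_pos'].round(3))
# scoop points: in tool frame
m=(Y[...,2]>20)&(Y[...,2]<90)&(Y[...,0]>-40)&(Y[...,0]<140)&(abs(Y[...,1])<80)
P=Y[m];print(len(P))
f=P[P[:,2]>55];r=cv2.minAreaRect(f[:,:2].astype(np.float32));print('pan',r)
A=np.c_[f[:,:2],np.ones(len(f))];print('plane',np.linalg.lstsq(A,f[:,2],rcond=None)[0],np.percentile(f,[1,50,99],axis=0).round(1))
w=P[(P[:,2]>20)&(P[:,2]<40)];print('walls',len(w),np.percentile(w,[1,50,99],axis=0).round(1),cv2.minAreaRect(w[:,:2].astype(np.float32)))
plan((.512,-.376,.28),185.5)
```

```text
[ 0.51037436 -0.37494747  0.27968619] [-0.812  0.171  1.555  0.     1.415 -2.48 ]
29520
pan ((49.78470993041992, -0.7620048522949219), (100.1085433959961, 97.31781768798828), 89.70027923583984)
plane [ 1.13821626e-01 -1.75986902e-03  6.45499931e+01] [[  2.1 -48.2  56.5]
 [ 52.6  -0.7  70.8]
 [ 97.6  47.   77. ]]
walls 3348 [[  3.4 -50.3  21.3]
 [  7.3   0.5  33.8]
 [ 79.2  49.3  39.9]] ((44.59502410888672, -0.56158447265625), (100.19771575927734, 83.30998229980469), 89.64501190185547)
t [-2.  -1.8 -2.2] r [ 0.11 -0.09  0.03]
```

View pics/w2.png

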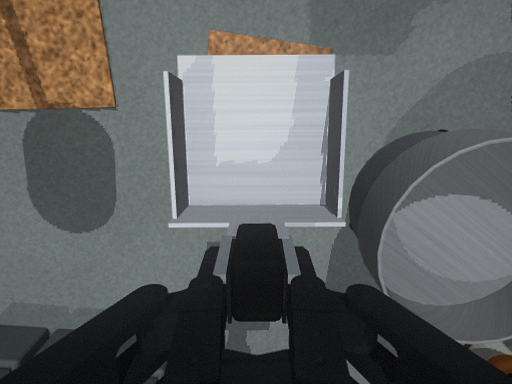

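Run:
```python
import numpy as np
Y=np.load('w2.npz')['Y']
m=(Y[...,2]>55)&(Y[...,2]<90)&(Y[...,0]>15)&(Y[...,0]<96)&(abs(Y[...,1])<38)
f=Y[m];A=np.c_[f[:,:2],np.ones(len(f))];p=np.linalg.lstsq(A,f[:,2],rcond=None)[0];print(p,np.std(A@p-f[:,2]))
for x in range(15,110,10):
    g=Y[(abs(Y[...,0]-x)<2)&(abs(Y[...,1])<35)&(Y[...,2]>40)&(Y[...,2]<95)];print(x,len(g),np.median(g[:,2]).round(1) if len(g) else '')
```

```text
[ 1.07077589e-01 -1.85453400e-03  6.54897741e+01] 0.6764089457934123
15 580 67.2
25 613 68.2
35 617 69.3
45 625 70.3
55 643 71.3
65 639 72.4
75 648 73.4
85 762 74.5
95 694 76.1
105 0
```

The scoop sits level across the hand but has pitched about 6° nose-down in the grip. I'll correct for that with tool tilt, and check the tray pose from above it with the wrist camera.

```bash
cat >> h.py <<'E'
LIP=np.array([.0985,-.0007,.0785]);SP=6.1
TC=np.array([.585,.133]);TY=-8.7
def lip(p,yaw,phi,n=''):
    "plan so that the scoop's lip is at world p, scoop tilt phi (nose down +), tool x yaw"
    t=phi-SP
    Rt=Rn.from_euler('z',yaw,degrees=True)*Rn.from_euler('y',t,degrees=True)*Rn.from_euler('x',180,degrees=True)
    print(n,end=' ');plan(np.array(p)-Rt.apply(LIP),yaw,t)
def tray(x,y,z):
    a=np.radians(TY);return np.array([TC[0]+x*np.cos(a)-y*np.sin(a),TC[1]+x*np.sin(a)+y*np.cos(a),z])
E
python3 - <<'E'
from h import *
lip(tray(.028,0,.21),180+TY,1)
E
```

```text
t [-252.9  465.8   -1.1] r [-0.53  4.97 14.22]
```

Call:
{"op": "play_rows", "data": {
  "targets": [
    {"tx": -15, "ty": 28, "tz": 0, "rx": 0, "ry": 0, "rz": 0, "hand": 0},
    {"tx": -40, "ty": 70, "tz": 0, "rx": 0, "ry": 1, "rz": 2, "hand": 0},
    {"tx": -65, "ty": 115, "tz": 0, "rx": 0, "ry": 2, "rz": 4, "hand": 0},
    {"tx": -89, "ty": 158, "tz": 0, "rx": 0, "ry": 2, "rz": 6, "hand": 0},
    {"tx": -112, "ty": 202, "tz": 0, "rx": 0, "ry": 3, "rz": 8, "hand": 0},
    {"tx": -136, "ty": 246, "tz": 0, "rx": 0, "ry": 4, "rz": 9, "hand": 0},
    {"tx": -160, "ty": 290, "tz": 0, "rx": 0, "ry": 5, "rz": 10, "hand": 0},
    {"tx": -182, "ty": 333, "tz": 0, "rx": 0, "ry": 5, "rz": 12, "hand": 0},
    {"tx": -205, "ty": 376, "tz": 0, "rx": 0, "ry": 5, "rz": 14.2, "hand": 0},
    {"tx": -228, "ty": 420, "tz": 0, "rx": -0.5, "ry": 5, "rz": 14.2, "hand": 0},
    {"tx": -244, "ty": 450, "tz": -1, "rx": -0.5, "ry": 5, "rz": 14.2, "hand": 0},
    {"tx": -253, "ty": 466, "tz": -1, "rx": -0.5, "ry": 5, "rz": 14.2, "hand": 0},
    {"tx": -253, "ty": 466, "tz": -1, "rx": -0.5, "ry": 5, "rz": 14.2, "hand": 0},
    {"tx": -253, "ty": 466, "tz": -1, "rx": -0.5, "ry": 5, "rz": 14.2, "hand": 0}
  ]
}}

```text
time: 6.1
position: [0.7165, 0.1131, 0.2775]
orientation: [0.075, 0.996, 0.002, -0.046]
ft_force: [-0.9, -0.0, -1.8]
gripper_width: 0.235
finger_force: 108.8
```

Run:
```python
from h import *
s=status.get_obs();c=cam('wrist');X=cloud(c);save('w3.png',c['color'],1.2)
hsv=cv2.cvtColor(c['color'],cv2.COLOR_RGB2HSV)
m=(X[...,2]>.082)&(X[...,2]<.098)&(hsv[...,0]>100)&(hsv[...,0]<130)&(hsv[...,1]>100)
P=X[m];a=np.radians(TY);d=P[:,:2]-TC
x=d[:,0]*np.cos(a)+d[:,1]*np.sin(a);y=-d[:,0]*np.sin(a)+d[:,1]*np.cos(a)
print(len(P),'x',np.percentile(x,[.5,99.5]).round(4),'y',np.percentile(y,[.5,99.5]).round(4))
for sg in (1,-1):
    k=(sg*y>.05)&(x<.1)&(x>-.12)
    if k.sum()>20: print(sg,k.sum(),np.polyfit(x[k],y[k],1), x[k].min(),x[k].max())
k=(x<-.12)&(abs(y)<.05)
if k.sum()>20: print('end',np.median(x[k]),np.polyfit(y[k],x[k],1))
Y=(X-s['position'])@Rn.from_quat(s['orientation']).as_matrix()*1000
m=(Y[...,2]>55)&(Y[...,2]<90)&(Y[...,0]>15)&(Y[...,0]<96)&(abs(Y[...,1])<38)
f=Y[m];print('pan',np.linalg.lstsq(np.c_[f[:,:2],np.ones(len(f))],f[:,2],rcond=None)[0])
lip(tray(.028,0,.21),180+TY,1)
```

```text
761 x [-0.0442  0.0065] y [-0.0653  0.0608]
1 372 [0.00367538 0.05776569] -0.045488453221956646 0.005584474714300257
-1 389 [ 0.02013681 -0.06153004] -0.04555384616724294 0.006777165363055666
pan [ 1.25711193e-01 -2.34563704e-03  6.54225690e+01]
 t [ 0.2  1.1 -1.2] r [-0.18 -0.1  -0.01]
```

View pics/w3.png

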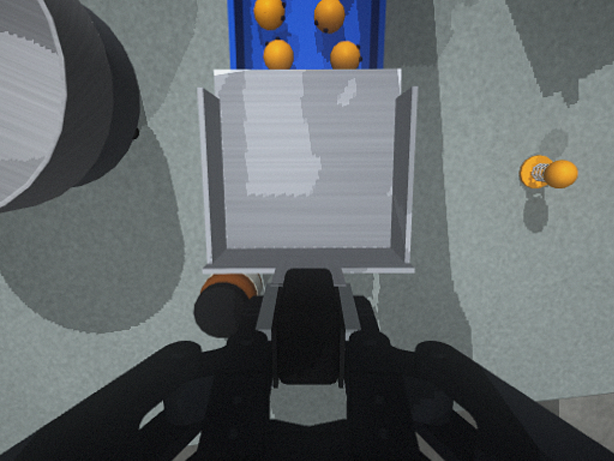

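```bash
sed -i 's/^LIP=.*/LIP=np.array([.098,-.0007,.080]);SP=7.2/; s/^TC=.*/TC=np.array([.5847,.1311]);TY=-8.4/' h.py
python3 - <<'E'
from h import *
for z in (.21,.10,.05,.046):lip(tray(.025,0,z),180+TY,1,z)
for x in (0,-.05,-.1,-.128):lip(tray(x,0,.046),180+TY,1,x)
E
```

```text
0.21 t [ 2.2 -0.2 -0.6] r [-0.15  1.   -0.31]
0.1 t [ -7.8   0.2 109. ] r [-0.15  1.   -0.31]
0.05 t [-12.3   0.3 158.8] r [-0.15  1.   -0.31]
0.046 t [-12.7   0.3 162.8] r [-0.15  1.   -0.31]
0 t [ 12.2   0.2 165. ] r [-0.15  1.   -0.31]
-0.05 t [ 62.   -0.  169.6] r [-0.15  1.   -0.31]
-0.1 t [111.8  -0.3 174.1] r [-0.15  1.   -0.31]
-0.128 t [139.7  -0.4 176.6] r [-0.15  1.   -0.31]
```

Call:
{"op": "play_rows", "data": {
  "targets": [
    {"tx": 1, "ty": 0, "tz": 20, "rx": 0, "ry": 1, "rz": -0.3, "hand": 0},
    {"tx": -2, "ty": 0, "tz": 50, "rx": 0, "ry": 1, "rz": -0.3, "hand": 0},
    {"tx": -6, "ty": 0, "tz": 85, "rx": 0, "ry": 1, "rz": -0.3, "hand": 0},
    {"tx": -8, "ty": 0, "tz": 110, "rx": 0, "ry": 1, "rz": -0.3, "hand": 0},
    {"tx": -10, "ty": 0, "tz": 130, "rx": 0, "ry": 1, "rz": -0.3, "hand": 0},
    {"tx": -12, "ty": 0, "tz": 147, "rx": 0, "ry": 1, "rz": -0.3, "hand": 0},
    {"tx": -12, "ty": 0, "tz": 157, "rx": 0, "ry": 1, "rz": -0.3, "hand": 0},
    {"tx": -12, "ty": 0, "tz": 161, "rx": 0, "ry": 1, "rz": -0.3, "hand": 0},
    {"tx": -12, "ty": 0, "tz": 161, "rx": 0, "ry": 1, "rz": -0.3, "hand": 0},
    {"tx": -12, "ty": 0, "tz": 161, "rx": 0, "ry": 1, "rz": -0.3, "hand": 0}
  ],
  "newtons": 120
}}

```text
time: 7.15
position: [0.716, 0.1132, 0.1202]
orientation: [0.073, 0.996, 0.003, -0.051]
ft_force: [-0.3, 0.4, -2.0]
gripper_width: 0.224
finger_force: 118.0
```

```bash
cat >> h.py <<'E'
def panfit(c=None):
    global SP,LIP
    s=status.get_obs();c=c or cam('wrist');X=cloud(c)
    Y=(X-s['position'])@Rn.from_quat(s['orientation']).as_matrix()*1000
    hsv=cv2.cvtColor(c['color'],cv2.COLOR_RGB2HSV)
    m=(Y[...,2]>55)&(Y[...,2]<90)&(Y[...,0]>15)&(Y[...,0]<92)&(abs(Y[...,1])<38)&(hsv[...,1]<70)
    f=Y[m]
    for _ in range(3):
        A=np.c_[f[:,:2],np.ones(len(f))];p=np.linalg.lstsq(A,f[:,2],rcond=None)[0];f=f[abs(A@p-f[:,2])<4]
    SP=np.degrees(np.arctan(p[0]));LIP[2]=(p[0]*98+p[2]+2.5)/1000
    print('pan',p.round(4),len(f),'SP',SP.round(2),'LIP',LIP.round(4));return c,X
E
python3 - <<'E'
from h import *
print(status.get_obs()['ft_force'])
c,X=panfit();save('w4.png',c['color'],1.2)
lip(tray(.025,0,.046),180+TY,1)
E
```

```text
[-0.32509958  0.43678529 -1.98413738]
pan [ 1.30200e-01 -1.70000e-03  6.55717e+01] 13552 SP 7.42 LIP [ 0.098  -0.0007  0.0808]
 t [ 0.7 -0.8  5.2] r [-0.07  0.55  0.02]
```

View pics/w4.png

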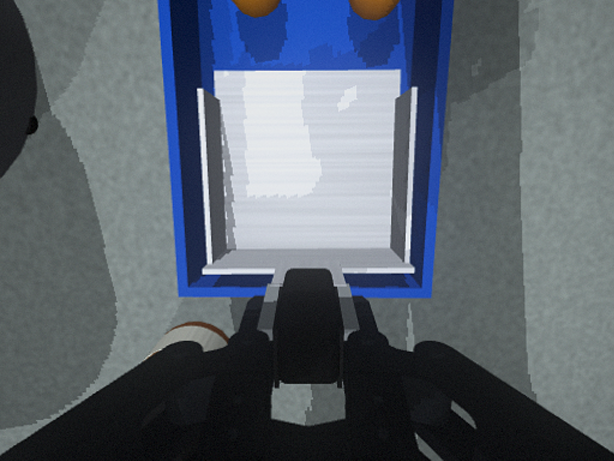

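Call:
{"op": "play_rows", "data": {
  "targets": [
    {"tx": 0.5, "ty": -0.5, "tz": 3, "rx": 0, "ry": 0.5, "rz": 0, "hand": 0},
    {"tx": 0.5, "ty": -0.5, "tz": 5.5, "rx": 0, "ry": 0.5, "rz": 0, "hand": 0},
    {"tx": 0.5, "ty": -0.5, "tz": 6.5, "rx": 0, "ry": 0.5, "rz": 0, "hand": 0},
    {"tx": 0.5, "ty": -0.5, "tz": 6.5, "rx": 0, "ry": 0.5, "rz": 0, "hand": 0},
    {"tx": 0.5, "ty": -0.5, "tz": 6.5, "rx": 0, "ry": 0.5, "rz": 0, "hand": 0}
  ]
}}

```text
time: 7.7
position: [0.7141, 0.1128, 0.1126]
orientation: [0.073, 0.996, 0.003, -0.057]
ft_force: [-0.4, -0.3, -0.1]
gripper_width: 0.23
finger_force: 118.2
```

Call:
{"op": "play_rows", "data": {
  "targets": [
    {"tx": 6, "ty": 0, "tz": 0.7, "rx": 0, "ry": 0, "rz": 0, "hand": 0},
    {"tx": 14, "ty": 0, "tz": 1.6, "rx": 0, "ry": 0, "rz": 0, "hand": 0},
    {"tx": 22, "ty": 0, "tz": 2.5, "rx": 0, "ry": 0, "rz": 0, "hand": 0},
    {"tx": 30, "ty": 0, "tz": 3.4, "rx": 0, "ry": 0, "rz": 0, "hand": 0},
    {"tx": 38, "ty": 0, "tz": 4.3, "rx": 0, "ry": 0, "rz": 0, "hand": 0},
    {"tx": 46, "ty": 0, "tz": 5.2, "rx": 0, "ry": 0, "rz": 0, "hand": 0},
    {"tx": 54, "ty": 0, "tz": 6.2, "rx": 0, "ry": 0, "rz": 0, "hand": 0},
    {"tx": 62, "ty": 0, "tz": 7.1, "rx": 0, "ry": 0, "rz": 0, "hand": 0},
    {"tx": 70, "ty": 0, "tz": 8, "rx": 0, "ry": 0, "rz": 0, "hand": 0},
    {"tx": 78, "ty": 0, "tz": 8.9, "rx": 0, "ry": 0, "rz": 0, "hand": 0},
    {"tx": 86, "ty": 0, "tz": 9.8, "rx": 0, "ry": 0, "rz": 0, "hand": 0},
    {"tx": 94, "ty": 0, "tz": 10.7, "rx": 0, "ry": 0, "rz": 0, "hand": 0},
    {"tx": 100, "ty": 0, "tz": 11.4, "rx": 0, "ry": 0, "rz": 0, "hand": 0},
    {"tx": 100, "ty": 0, "tz": 11.4, "rx": 0, "ry": 0, "rz": 0, "hand": 0}
  ]
}}

```text
time: 9.1
position: [0.6135, 0.1277, 0.1125]
orientation: [0.073, 0.996, 0.003, -0.057]
ft_force: [-0.5, -0.5, 0.9]
gripper_width: 0.225
finger_force: 118.7
```

Run:
```python
from h import *
print(status.get_obs()['ft_force'])
c,X=panfit();save('w5.png',c['color'],1.2)
lip(tray(-.12,0,.045),180+TY,1)
```

```text
[-0.48714871 -0.53447161  0.88699657]
pan [ 1.09500e-01 -2.70000e-03  6.55658e+01] 11961 SP 6.25 LIP [ 0.098  -0.0007  0.0788]
 t [44.5 -0.1  3.2] r [-0.1  -1.32  0.03]
```

View pics/w5.png

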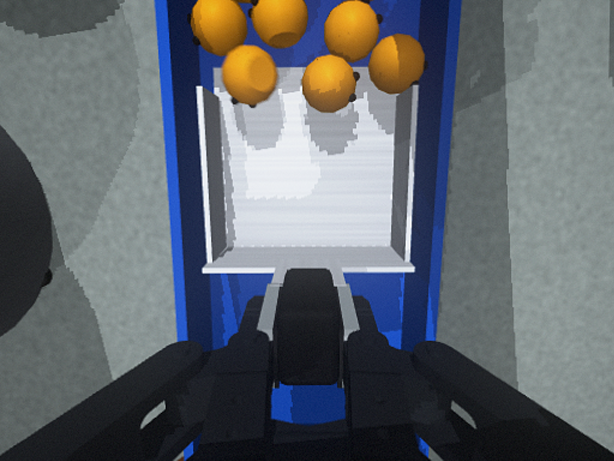

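Six or seven heads are gathered at the mouth (rows 20–100), and three are already on the lip at (248,75), (329,83) and (397,63). I'll continue to the end wall.

Call:
{"op": "play_rows", "data": {
  "targets": [
    {"tx": 6, "ty": 0, "tz": 0.7, "rx": 0, "ry": 0, "rz": 0, "hand": 0},
    {"tx": 12, "ty": 0, "tz": 1.4, "rx": 0, "ry": 0, "rz": 0, "hand": 0},
    {"tx": 18, "ty": 0, "tz": 2.1, "rx": 0, "ry": 0, "rz": 0, "hand": 0},
    {"tx": 24, "ty": 0, "tz": 2.7, "rx": 0, "ry": 0, "rz": 0, "hand": 0},
    {"tx": 30, "ty": 0, "tz": 3.4, "rx": 0, "ry": 0, "rz": 0, "hand": 0},
    {"tx": 36, "ty": 0, "tz": 4.1, "rx": 0, "ry": 0, "rz": 0, "hand": 0},
    {"tx": 42, "ty": 0, "tz": 4.8, "rx": 0, "ry": 0, "rz": 0, "hand": 0},
    {"tx": 47, "ty": 0, "tz": 5.4, "rx": 0, "ry": 0, "rz": 0, "hand": 0},
    {"tx": 51, "ty": 0, "tz": 5.8, "rx": 0, "ry": 0, "rz": 0, "hand": 0},
    {"tx": 52, "ty": 0, "tz": 5.9, "rx": 0, "ry": 0, "rz": 0, "hand": 0}
  ]
}}

```text
time: 10.15
position: [0.5651, 0.135, 0.1143]
orientation: [0.073, 0.996, 0.004, -0.053]
ft_force: [8.7, -1.0, 2.4]
gripper_width: 0.226
finger_force: 123.7
```

Run:
```python
from h import *
print(status.get_obs()['ft_force'])
c,X=panfit();save('w6.png',c['color'],1.2)
lip(tray(-.12,0,.045),180+TY,1)
for phi,z in ((-8,.057),(-16,.073),(-24,.088)): lip(tray(-.122,0,z),180+TY,phi,phi)
```

```text
[ 8.73200962 -1.02980762  2.37133443]
pan [1.25300e-01 1.10000e-03 6.55455e+01] 5943 SP 7.14 LIP [ 0.098  -0.0007  0.0803]
 t [-5.9 -0.3 -0.7] r [-0.02  0.08 -0.04]
-8 t [-14.   -0.3   4. ] r [-0.01  9.08 -0.05]
-16 t [-20.1  -0.3   3.9] r [-1.000e-02  1.708e+01 -5.000e-02]
-24 t [-24.1  -0.3   5.8] r [-1.000e-02  2.508e+01 -5.000e-02]
```

View pics/w6.png

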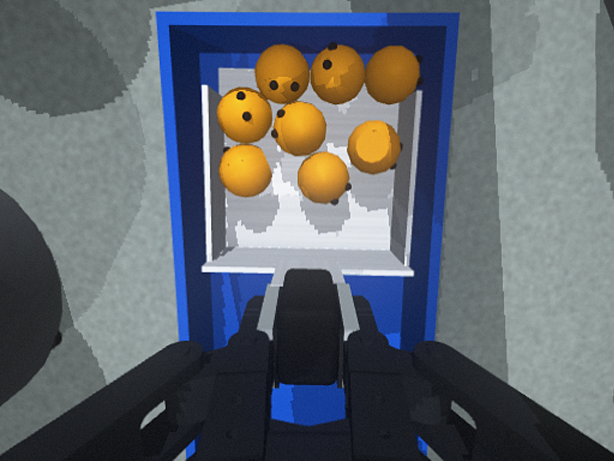

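All eight heads are in the scoop or on its lip: three at the lip (row 73) and five deeper. I'll tip the mouth up so they roll back.

Call:
{"op": "play_rows", "data": {
  "targets": [
    {"tx": -7, "ty": 0, "tz": 1, "rx": 0, "ry": 4, "rz": 0, "hand": 0},
    {"tx": -13, "ty": 0, "tz": 3, "rx": 0, "ry": 9, "rz": 0, "hand": 0},
    {"tx": -17, "ty": 0, "tz": 3, "rx": 0, "ry": 13, "rz": 0, "hand": 0},
    {"tx": -20, "ty": 0, "tz": 3, "rx": 0, "ry": 17, "rz": 0, "hand": 0},
    {"tx": -22, "ty": 0, "tz": 4, "rx": 0, "ry": 21, "rz": 0, "hand": 0},
    {"tx": -24, "ty": 0, "tz": 4, "rx": 0, "ry": 25, "rz": 0, "hand": 0},
    {"tx": -24, "ty": 0, "tz": 4, "rx": 0, "ry": 25, "rz": 0, "hand": 0},
    {"tx": -24, "ty": 0, "tz": 4, "rx": 0, "ry": 25, "rz": 0, "hand": 0},
    {"tx": -24, "ty": 0, "tz": 4, "rx": 0, "ry": 25, "rz": 0, "hand": 0},
    {"tx": -25, "ty": 0, "tz": -6, "rx": 0, "ry": 25, "rz": 0, "hand": 0},
    {"tx": -26, "ty": 0, "tz": -16, "rx": 0, "ry": 25, "rz": 0, "hand": 0},
    {"tx": -26, "ty": 0, "tz": -16, "rx": 0, "ry": 25, "rz": 0, "hand": 0}
  ]
}}

```text
time: 11.4
position: [0.5908, 0.1311, 0.1269]
orientation: [0.07, 0.96, 0.019, -0.27]
ft_force: [0.8, 0.9, -2.0]
gripper_width: 0.225
finger_force: 119.1
```

Run:
```python
from h import *
s=status.get_obs();print(s['ft_force'],s['joint_pos'].round(3))
c=cam('wrist');save('w7.png',c['color'],1.2);panfit(c)
B=np.array([.556,-.142])
for z in (.16,.26):
    lip(tray(-.11,0,z),180+TY,-24,z)
```

```text
[ 0.8055062   0.89211821 -1.97940792] [-1.000e-03  5.640e-01  1.410e+00  7.500e-02  1.710e+00 -1.435e+00]
pan [ 3.67600e-01 -2.00000e-04  6.66517e+01] 3519 SP 20.18 LIP [ 0.098  -0.0007  0.1052]
0.16 t [ -2.5  -0.2 -49.5] r [-0.09 12.76 -0.03]
0.26 t [  49.6   -0.4 -134.9] r [-0.09 12.76 -0.03]
```

View pics/w7.png

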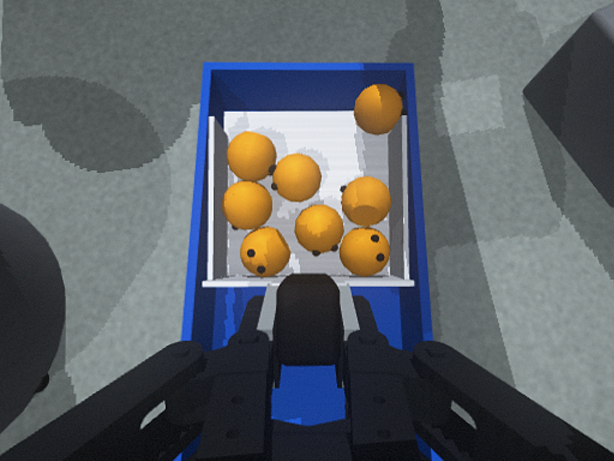

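Run:
```python
from h import *
for i in range(7): 
    c=cam('wrist')
    if i%3==0: panfit(c)
s=status.get_obs();print(s['ft_force'],s['time'])
X=cloud(c);hsv=cv2.cvtColor(c['color'],cv2.COLOR_RGB2HSV)
H,S=hsv[...,0],hsv[...,1]
yl=((H>8)&(H<28)&(S>120)).astype(np.uint8);yl[:50]=0
# back-bottom corner height and lip height from fit
import h
R=Rn.from_quat(s['orientation'])
for n,p in (('lip',h.LIP),('back',h.LIP-np.array([np.cos(np.radians(h.SP)),0,np.sin(np.radians(h.SP))])*.1)): print(n,(R.apply(p)+s['position']).round(4))
```

```text
pan [ 3.7400e-01 -1.5000e-03  6.6965e+01] 3340 SP 20.51 LIP [ 0.098  -0.0007  0.1061]
pan [3.836e-01 5.000e-04 6.786e+01] 2869 SP 20.99 LIP [ 0.098  -0.0007  0.108 ]
pan [3.8140e-01 2.0000e-04 6.8054e+01] 2854 SP 20.88 LIP [ 0.098  -0.0007  0.1079]
[-0.41064326 -1.0543927  -2.44355302] 11.8
lip [0.4511 0.1507 0.0843]
back [0.5483 0.1364 0.0658]
```

Seven heads are well back; one is near the lip corner at (379,108). The scoop has slipped in the grip to about 20° nose-down and is only about 11° mouth-up. I'll tilt further while it's still inside the tray.

Call:
{"op": "play_rows", "data": {
  "targets": [
    {"tx": -2, "ty": 0, "tz": -1, "rx": 0, "ry": 4, "rz": 0, "hand": 0},
    {"tx": -4, "ty": 0, "tz": -2, "rx": 0, "ry": 8, "rz": 0, "hand": 0},
    {"tx": -5, "ty": 0, "tz": -3, "rx": 0, "ry": 12, "rz": 0, "hand": 0},
    {"tx": -7, "ty": 0, "tz": -4, "rx": 0, "ry": 16, "rz": 0, "hand": 0},
    {"tx": -8, "ty": 0, "tz": -5, "rx": 0, "ry": 20, "rz": 0, "hand": 0},
    {"tx": -8, "ty": 0, "tz": -5, "rx": 0, "ry": 20, "rz": 0, "hand": 0},
    {"tx": -8, "ty": 0, "tz": -5, "rx": 0, "ry": 20, "rz": 0, "hand": 0},
    {"tx": -8, "ty": 0, "tz": -5, "rx": 0, "ry": 20, "rz": 0, "hand": 0}
  ]
}}

```text
time: 12.6
position: [0.5994, 0.1299, 0.126]
orientation: [0.066, 0.899, 0.031, -0.433]
ft_force: [-0.0, -0.4, -2.2]
gripper_width: 0.229
finger_force: 119.5
```

Run:
```python
from h import *
s=status.get_obs();print(s['ft_force'],s['joint_pos'].round(3))
c=cam('wrist');save('w8.png',c['color'],1.2);X=cloud(c)
Y=(X-s['position'])@Rn.from_quat(s['orientation']).as_matrix()*1000
hsv=cv2.cvtColor(c['color'],cv2.COLOR_RGB2HSV)
m=(hsv[...,1]<60)&(hsv[...,2]>150)&(Y[...,2]>50)&(Y[...,2]<125)&(Y[...,0]>-20)&(Y[...,0]<105)&(abs(Y[...,1])<40)
f=Y[m]
for _ in range(6):
    A=np.c_[f[:,:2],np.ones(len(f))];p=np.linalg.lstsq(A,f[:,2],rcond=None)[0];f=f[abs(A@p-f[:,2])<5]
print(p.round(3),len(f),np.degrees(np.arctan(p[0])),np.percentile(f,[1,99],axis=0).round(1), Rn.from_quat(s['orientation']).apply([1,0,0]).round(3))
```

```text
[-0.02371974 -0.37930896 -2.21428225] [-0.014  0.788  1.187  0.115  2.056 -1.433]
[ 4.9300e-01 -4.0000e-03  6.9207e+01] 5557 26.251064758645438 [[-17.  -38.8  61.3]
 [ 65.5  38.8 102.4]] [-0.617  0.092  0.782]
```

View pics/w8.png

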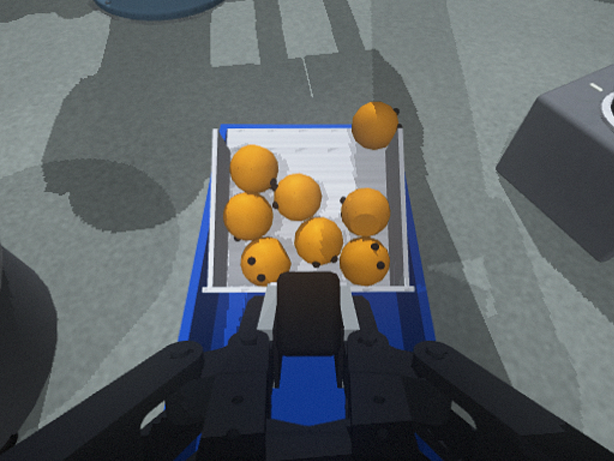

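Call:
{"op": "play_rows", "data": {
  "targets": [
    {"tx": -5, "ty": 0, "tz": -12, "rx": 0, "ry": 0, "rz": 0, "hand": 0},
    {"tx": -10, "ty": 0, "tz": -23, "rx": 0, "ry": 0, "rz": 0, "hand": 0},
    {"tx": -15, "ty": 0, "tz": -34, "rx": 0, "ry": 0, "rz": 0, "hand": 0},
    {"tx": -20, "ty": 0, "tz": -45, "rx": 0, "ry": 2, "rz": 0, "hand": 0},
    {"tx": -25, "ty": 0, "tz": -56, "rx": 0, "ry": 5, "rz": 0, "hand": 0},
    {"tx": -26, "ty": 0, "tz": -56, "rx": 0, "ry": 9, "rz": 0, "hand": 0},
    {"tx": -26, "ty": 0, "tz": -56, "rx": 0, "ry": 13, "rz": 0, "hand": 0},
    {"tx": -26, "ty": 0, "tz": -56, "rx": 0, "ry": 17, "rz": 0, "hand": 0},
    {"tx": -26, "ty": 0, "tz": -56, "rx": 0, "ry": 20, "rz": 0, "hand": 0},
    {"tx": -26, "ty": 0, "tz": -56, "rx": 0, "ry": 20, "rz": 0, "hand": 0},
    {"tx": -26, "ty": 0, "tz": -56, "rx": 0, "ry": 20, "rz": 0, "hand": 0}
  ]
}}

```text
time: 13.75
position: [0.6587, 0.1211, 0.1402]
orientation: [0.06, 0.81, 0.042, -0.582]
ft_force: [0.3, 0.3, -2.7]
gripper_width: 0.226
finger_force: 119.9
```

```bash
cat >> h.py <<'E'
def look(fn=None):
    "scoop in hand: slope vs tool, lip in tool mm, head positions in scoop frame"
    s=status.get_obs();c=cam('wrist');X=cloud(c)
    if fn: save(fn,c['color'],1.2)
    R=Rn.from_quat(s['orientation']);Y=(X-s['position'])@R.as_matrix()*1000
    hsv=cv2.cvtColor(c['color'],cv2.COLOR_RGB2HSV)
    g=(Y[...,2]>45)&(Y[...,2]<130)&(Y[...,0]>-40)&(Y[...,0]<115)
    m=g&(hsv[...,1]<60)&(hsv[...,2]>110)&(abs(Y[...,1])<40)
    f=Y[m]
    for _ in range(6):
        A=np.c_[f[:,:2],np.ones(len(f))];p=np.linalg.lstsq(A,f[:,2],rcond=None)[0];f=f[abs(A@p-f[:,2])<4]
    sp=np.arctan(p[0]);u=np.array([np.cos(sp),0,np.sin(sp)]);a=f@u;am=np.percentile(a,99.5)
    tip=np.array([0,0,p[2]+2.5/np.cos(sp)]);L=tip+u*(am-tip@u)
    ax=R.apply([1,0,0]);tt=-np.degrees(np.arcsin(ax[2]))
    print('SP',np.degrees(sp).round(1),'n',len(f),'lip tool',L.round(1),'tooltilt',tt.round(1),'scooptilt',(tt+np.degrees(sp)).round(1))
    print('lip world',(R.apply(L/1000)+s['position']).round(4),'back world',(R.apply((L-100*u)/1000)+s['position']).round(4),'F',s['ft_force'].round(1),'t',s['time'],'q',s['joint_pos'].round(2))
    w=np.array([-np.sin(sp),0,np.cos(sp)])
    yl=((hsv[...,0]>8)&(hsv[...,0]<28)&(hsv[...,1]>120)&(Y[...,2]>20)&(Y[...,2]<150)&(Y[...,0]>-60)&(Y[...,0]<140)).astype(np.uint8)
    n,l,st,_=cv2.connectedComponentsWithStats(cv2.erode(yl,np.ones((3,3))))
    for i in range(1,n):
        if st[i,4]>60:
            q=Y[l==i]-L;print('  blob',st[i,4],'behind lip %.0f y %.0f above %.0f'%(np.median(-(q@u)),np.median(q[:,1]),np.percentile(-(q@w),98)))
    return L,np.degrees(sp)
E
python3 - <<'E'
from h import *
look('w9.png')
E
```

```text
SP 29.1 n 4962 lip tool [ 60.4   0.  106.7] tooltilt -71.4 scooptilt -42.3
lip world [0.5396 0.1387 0.1634] back world [0.6127 0.1278 0.0961] F [ 0.3  0.3 -2.7] t 13.75 q [-0.03  1.1   0.79  0.18  2.49 -1.39]
  blob 3149 behind lip 59 y 29 above 30
  blob 2905 behind lip 60 y -29 above 30
  blob 1547 behind lip 66 y -3 above 28
```

All blobs now sit about 60 mm behind the lip, with none near it, and the scoop is 42° mouth-up. I'll lift clear now and use numbers only from here, since I've reached (in fact slightly overrun) the picture-viewing allowance.

Call:
{"op": "play_rows", "data": {
  "targets": [
    {"tx": 10, "ty": 0, "tz": -3, "rx": 0, "ry": 0, "rz": 0, "hand": 0},
    {"tx": 25, "ty": 0, "tz": -8, "rx": 0, "ry": 0, "rz": 0, "hand": 0},
    {"tx": 45, "ty": 0, "tz": -15, "rx": 0, "ry": 0, "rz": 0, "hand": 0},
    {"tx": 65, "ty": 0, "tz": -22, "rx": 0, "ry": -2, "rz": 0, "hand": 0},
    {"tx": 85, "ty": 0, "tz": -29, "rx": 0, "ry": -5, "rz": 0, "hand": 0},
    {"tx": 105, "ty": 0, "tz": -35, "rx": 0, "ry": -8, "rz": 0, "hand": 0},
    {"tx": 120, "ty": 0, "tz": -40, "rx": 0, "ry": -11, "rz": 0, "hand": 0},
    {"tx": 130, "ty": 0, "tz": -43, "rx": 0, "ry": -14, "rz": 0, "hand": 0},
    {"tx": 130, "ty": 0, "tz": -43, "rx": 0, "ry": -15, "rz": 0, "hand": 0},
    {"tx": 130, "ty": 0, "tz": -43, "rx": 0, "ry": -15, "rz": 0, "hand": 0}
  ]
}}

```text
time: 14.8
position: [0.6584, 0.1214, 0.2794]
orientation: [0.065, 0.879, 0.034, -0.471]
ft_force: [-0.0, -0.7, -3.5]
gripper_width: 0.228
finger_force: 119.4
```

```bash
cat >> h.py <<'E'
def go(p,yaw,phi,L,sp,n=''):
    t=phi-sp
    Rt=Rn.from_euler('z',yaw,degrees=True)*Rn.from_euler('y',t,degrees=True)*Rn.from_euler('x',180,degrees=True)
    print(n,end=' ');plan(np.array(p)-Rt.apply(np.array(L)/1000),yaw,t)
E
python3 - <<'E'
from h import *
L,sp=look()
s=status.get_obs();X=cloud(cam('top'))
B=np.array([.556,-.142]);yaw=165.6;f=np.array([np.cos(np.radians(yaw)),np.sin(np.radians(yaw))])
for phi in (-25,-20):
    q=B+f*.02;go((q[0],q[1],.26),yaw,phi,L,sp,phi)
E
```

```text
SP 26.2 n 5439 lip tool [ 65.5   0.  104.1] tooltilt -56.3 scooptilt -30.1
lip world [0.5367 0.1393 0.2762] back world [0.6223 0.1266 0.226 ] F [-0.  -0.7 -3.5] t 14.8 q [-0.03  0.83  0.87  0.15  2.42 -1.39]
  blob 3199 behind lip 58 y 30 above 30
  blob 3102 behind lip 61 y -29 above 30
  blob 1790 behind lip 68 y -2 above 28
-25 t [ -23.7 -286.1  -31.2] r [-4.93 -5.4   3.47]
-20 t [ -14.  -285.9  -35.6] r [ -4.78 -10.4    3.68]
```

Call:
{"op": "play_rows", "data": {
  "targets": [
    {"tx": -1, "ty": -8, "tz": -1, "rx": 0, "ry": 0, "rz": 0, "hand": 0},
    {"tx": -2, "ty": -26, "tz": -3, "rx": -0.5, "ry": 0, "rz": 0.3, "hand": 0},
    {"tx": -4, "ty": -51, "tz": -6, "rx": -1, "ry": -1, "rz": 0.7, "hand": 0},
    {"tx": -6, "ty": -79, "tz": -9, "rx": -1.5, "ry": -1.5, "rz": 1, "hand": 0},
    {"tx": -9, "ty": -109, "tz": -12, "rx": -2, "ry": -2, "rz": 1.4, "hand": 0},
    {"tx": -11, "ty": -139, "tz": -15, "rx": -2.5, "ry": -2.5, "rz": 1.8, "hand": 0},
    {"tx": -14, "ty": -169, "tz": -18, "rx": -3, "ry": -3, "rz": 2.1, "hand": 0},
    {"tx": -16, "ty": -199, "tz": -21, "rx": -3.5, "ry": -4, "rz": 2.5, "hand": 0},
    {"tx": -19, "ty": -227, "tz": -25, "rx": -4, "ry": -4.5, "rz": 2.8, "hand": 0},
    {"tx": -21, "ty": -251, "tz": -28, "rx": -4.5, "ry": -5, "rz": 3.1, "hand": 0},
    {"tx": -23, "ty": -270, "tz": -30, "rx": -5, "ry": -5.4, "rz": 3.4, "hand": 0},
    {"tx": -24, "ty": -282, "tz": -31, "rx": -5, "ry": -5.4, "rz": 3.5, "hand": 0},
    {"tx": -24, "ty": -286, "tz": -31, "rx": -5, "ry": -5.4, "rz": 3.5, "hand": 0},
    {"tx": -24, "ty": -286, "tz": -31, "rx": -5, "ry": -5.4, "rz": 3.5, "hand": 0}
  ]
}}

```text
time: 16.3
position: [0.6553, -0.1672, 0.2742]
orientation: [0.113, 0.895, 0.055, -0.428]
ft_force: [0.4, -0.0, -1.9]
gripper_width: 0.227
finger_force: 119.3
```

Run:
```python
from h import *
L,sp=look()
B=np.array([.556,-.142]);yaw=165.6;f=np.array([np.cos(np.radians(yaw)),np.sin(np.radians(yaw))])
for phi,z,o in ((-25,.22,0),(-10,.19,-.01),(5,.16,-.015),(20,.135,-.02),(35,.125,-.02),(45,.125,-.02),(55,.125,-.02)):
    q=B+f*o;go((q[0],q[1],z),yaw,phi,L,sp,phi)
```

```text
SP 25.7 n 5224 lip tool [ 66.3   0.  103.6] tooltilt -51.1 scooptilt -25.5
lip world [ 0.537  -0.1367  0.2609] back world [ 0.6244 -0.1592  0.2179] F [ 0.4 -0.  -1.9] t 16.3 q [-0.38  0.82  0.85 -0.14  2.35 -1.75]
  blob 3224 behind lip 58 y 30 above 30
  blob 5046 behind lip 64 y -18 above 30
-25 t [-43.6  -1.    9.8] r [ 0.05 -0.44  0.03]
-10 t [-44.   -1.    7.5] r [  0.06 -15.44   0.03]
5 t [-38.9  -1.   17. ] r [ 6.000e-02 -3.044e+01  2.000e-02]
20 t [-29.5  -1.   31.8] r [ 6.000e-02 -4.544e+01  1.000e-02]
35 t [-7.2 -1.  49.2] r [  0.07 -60.44   0.  ]
45 t [10.8 -1.  60.8] r [ 7.000e-02 -7.044e+01 -0.000e+00]
55 t [26.5 -1.  75.4] r [ 7.000e-02 -8.044e+01 -1.000e-02]
```

Call:
{"op": "play_rows", "data": {
  "targets": [
    {"tx": -10, "ty": 0, "tz": 2, "rx": 0, "ry": 0, "rz": 0, "hand": 0},
    {"tx": -28, "ty": -1, "tz": 6, "rx": 0, "ry": 0, "rz": 0, "hand": 0},
    {"tx": -42, "ty": -1, "tz": 9, "rx": 0, "ry": -2, "rz": 0, "hand": 0},
    {"tx": -44, "ty": -1, "tz": 9, "rx": 0, "ry": -6, "rz": 0, "hand": 0},
    {"tx": -44, "ty": -1, "tz": 8, "rx": 0, "ry": -11, "rz": 0, "hand": 0},
    {"tx": -44, "ty": -1, "tz": 8, "rx": 0, "ry": -15.5, "rz": 0, "hand": 0},
    {"tx": -42, "ty": -1, "tz": 11, "rx": 0, "ry": -20, "rz": 0, "hand": 0},
    {"tx": -41, "ty": -1, "tz": 14, "rx": 0, "ry": -25, "rz": 0, "hand": 0},
    {"tx": -39, "ty": -1, "tz": 17, "rx": 0, "ry": -30, "rz": 0, "hand": 0},
    {"tx": -36, "ty": -1, "tz": 22, "rx": 0, "ry": -35, "rz": 0, "hand": 0},
    {"tx": -33, "ty": -1, "tz": 27, "rx": 0, "ry": -40, "rz": 0, "hand": 0},
    {"tx": -29, "ty": -1, "tz": 32, "rx": 0, "ry": -45, "rz": 0, "hand": 0},
    {"tx": -22, "ty": -1, "tz": 38, "rx": 0, "ry": -50, "rz": 0, "hand": 0},
    {"tx": -15, "ty": -1, "tz": 44, "rx": 0, "ry": -55, "rz": 0, "hand": 0},
    {"tx": -7, "ty": -1, "tz": 49, "rx": 0, "ry": -60, "rz": 0, "hand": 0},
    {"tx": 2, "ty": -1, "tz": 55, "rx": 0, "ry": -65, "rz": 0, "hand": 0},
    {"tx": 11, "ty": -1, "tz": 61, "rx": 0, "ry": -70, "rz": 0, "hand": 0},
    {"tx": 11, "ty": -1, "tz": 61, "rx": 0, "ry": -70, "rz": 0, "hand": 0},
    {"tx": 11, "ty": -1, "tz": 61, "rx": 0, "ry": -70, "rz": 0, "hand": 0},
    {"tx": 11, "ty": -1, "tz": 61, "rx": 0, "ry": -70, "rz": 0, "hand": 0}
  ]
}}

```text
time: 18.35
position: [0.6035, -0.1548, 0.2454]
orientation: [0.124, 0.979, -0.02, 0.163]
ft_force: [-0.4, -0.2, -0.8]
gripper_width: 0.228
finger_force: 118.0
```

```bash
cat >> h.py <<'E'
def heads(tag=''):
    c=cam('top');X=cloud(c);hsv=cv2.cvtColor(c['color'],cv2.COLOR_RGB2HSV)
    yl=((hsv[...,0]>8)&(hsv[...,0]<28)&(hsv[...,1]>120)&(X[...,0]>.35)&(X[...,0]<.75)&(X[...,1]>-.6)&(X[...,1]<.25)&(X[...,2]>.02)).astype(np.uint8)
    n,l,st,_=cv2.connectedComponentsWithStats(yl)
    for i in range(1,n):
        if st[i,4]>6: print(tag,'px',st[i,4],np.nanmean(X[l==i],0).round(3),'r bowl',np.linalg.norm(np.nanmean(X[l==i],0)[:2]-[.556,-.142]).round(3))
E
python3 - <<'E'
from h import *
L,sp=look('w10.png');heads()
E
```

```text
SP 5.8 n 16605 lip tool [98.4  0.  78.3] tooltilt 18.9 scooptilt 24.6
lip world [ 0.5379 -0.1378  0.1395] back world [ 0.6259 -0.1605  0.1812] F [-0.4 -0.2 -0.8] t 18.35 q [-0.46 -0.01  1.84  0.08  0.99 -1.81]
  blob 536 behind lip -33 y -49 above -13
  blob 1574 behind lip -12 y -5 above 23
  blob 983 behind lip -22 y 30 above 16
  blob 1194 behind lip 53 y 4 above 28
 px 26 [ 0.519 -0.104  0.146] r bowl 0.053
 px 18 [ 0.498 -0.133  0.161] r bowl 0.058
 px 37 [ 0.497 -0.182  0.106] r bowl 0.072
 px 24 [ 0.464 -0.16   0.132] r bowl 0.094
```

Run:
```python
from h import *
L,sp=look();heads()
B=np.array([.556,-.142]);yaw=165.6;f=np.array([np.cos(np.radians(yaw)),np.sin(np.radians(yaw))])
for phi,z,o in ((35,.13,-.01),(50,.13,-.02),(60,.13,-.02)):
    q=B+f*o;go((q[0],q[1],z),yaw,phi,L,sp,phi)
```

```text
SP 4.2 n 16880 lip tool [100.5   0.   75.7] tooltilt 18.9 scooptilt 23.1
lip world [ 0.5352 -0.1373  0.141 ] back world [ 0.6243 -0.1603  0.1802] F [-0.3 -0.8 -1.5] t 18.45 q [-0.46 -0.01  1.84  0.08  0.99 -1.81]
  blob 683 behind lip -30 y -58 above -17
  blob 1892 behind lip -26 y 28 above -9
  blob 1198 behind lip 52 y 4 above 28
 px 25 [ 0.532 -0.087  0.125] r bowl 0.06
 px 34 [ 0.523 -0.12   0.105] r bowl 0.04
 px 74 [ 0.485 -0.182  0.107] r bowl 0.082
35 t [-8.7  0.8  1.3] r [ 1.000e-02 -1.192e+01 -7.000e-02]
50 t [  9.2   0.8 -13.7] r [ -0.   -26.92  -0.07]
60 t [ 29.7   0.8 -21.6] r [-1.000e-02 -3.692e+01 -7.000e-02]
```

Call:
{"op": "play_rows", "data": {
  "targets": [
    {"tx": -5, "ty": 0, "tz": 0, "rx": 0, "ry": -6, "rz": 0, "hand": 0},
    {"tx": -8, "ty": 0, "tz": 0, "rx": 0, "ry": -12, "rz": 0, "hand": 0},
    {"tx": -2, "ty": 0, "tz": -6, "rx": 0, "ry": -18, "rz": 0, "hand": 0},
    {"tx": 4, "ty": 0, "tz": -10, "rx": 0, "ry": -23, "rz": 0, "hand": 0},
    {"tx": 9, "ty": 0, "tz": -14, "rx": 0, "ry": -27, "rz": 0, "hand": 0},
    {"tx": 19, "ty": 0, "tz": -18, "rx": 0, "ry": -32, "rz": 0, "hand": 0},
    {"tx": 29, "ty": 0, "tz": -22, "rx": 0, "ry": -37, "rz": 0, "hand": 0},
    {"tx": 29, "ty": 0, "tz": -22, "rx": 0, "ry": -37, "rz": 0, "hand": 0},
    {"tx": 29, "ty": 0, "tz": -22, "rx": 0, "ry": -37, "rz": 0, "hand": 0},
    {"tx": 29, "ty": 0, "tz": -22, "rx": 0, "ry": -37, "rz": 0, "hand": 0}
  ]
}}

```text
time: 19.55
position: [0.5701, -0.1467, 0.2578]
orientation: [0.111, 0.876, -0.059, 0.465]
ft_force: [0.2, 0.0, -1.5]
gripper_width: 0.221
finger_force: 117.8
```

Run:
```python
from h import *
L,sp=look('w11.png');heads()
```

```text
SP -3.9 n 20542 lip tool [111.5   0.   62.4] tooltilt 55.9 scooptilt 52.0
lip world [ 0.5597 -0.144   0.1305] back world [ 0.6193 -0.1594  0.2093] F [ 0.2  0.  -1.5] t 19.55 q [-0.55 -0.35  2.29  0.81  0.35 -2.52]
  blob 1294 behind lip -9 y -76 above -25
  blob 641 behind lip -12 y 61 above -17
 px 31 [ 0.581 -0.081  0.119] r bowl 0.065
 px 38 [ 0.563 -0.224  0.107] r bowl 0.083
 px 38 [ 0.503 -0.208  0.108] r bowl 0.085
 px 35 [ 0.478 -0.18   0.106] r bowl 0.087
 px 13 [ 0.459 -0.157  0.149] r bowl 0.098
```

Run:
```python
from h import *
plan((.59,-.152,.30),165.6,40);plan((.62,-.158,.35),165.6,0)
```

```text
t [-46.7  -0.3  -6.6] r [-0.04 15.95 -0.03]
t [-105.3    1.4   -9.3] r [-2.000e-02  5.595e+01 -5.000e-02]
```

Call:
{"op": "play_rows", "data": {
  "targets": [
    {"tx": -10, "ty": 0, "tz": -2, "rx": 0, "ry": 3, "rz": 0, "hand": 0},
    {"tx": -25, "ty": 0, "tz": -4, "rx": 0, "ry": 8, "rz": 0, "hand": 0},
    {"tx": -47, "ty": 0, "tz": -7, "rx": 0, "ry": 16, "rz": 0, "hand": 0},
    {"tx": -62, "ty": 0, "tz": -8, "rx": 0, "ry": 24, "rz": 0, "hand": 0},
    {"tx": -75, "ty": 0, "tz": -9, "rx": 0, "ry": 32, "rz": 0, "hand": 0},
    {"tx": -90, "ty": 1, "tz": -9, "rx": 0, "ry": 40, "rz": 0, "hand": 0},
    {"tx": -100, "ty": 1, "tz": -9, "rx": 0, "ry": 48, "rz": 0, "hand": 0},
    {"tx": -105, "ty": 1, "tz": -9, "rx": 0, "ry": 56, "rz": 0, "hand": 0},
    {"tx": -105, "ty": 1, "tz": -9, "rx": 0, "ry": 56, "rz": 0, "hand": 0},
    {"tx": -105, "ty": 1, "tz": -9, "rx": 0, "ry": 56, "rz": 0, "hand": 0}
  ]
}}

```text
time: 20.65
position: [0.6197, -0.1582, 0.3474]
orientation: [0.126, 0.992, 0.0, -0.0]
ft_force: [-0.4, 0.5, -1.8]
gripper_width: 0.221
finger_force: 119.0
```

Run:
```python
from h import *
L,sp=look('w12.png')
M=np.array([.456,-.373]);yaw=183.5;f=np.array([np.cos(np.radians(yaw)),np.sin(np.radians(yaw))]);q=M+f*.05
go((q[0],q[1],.2),yaw,0,L,sp,'over mat')
```

```text
SP -3.5 n 20647 lip tool [110.3   0.   62.4] tooltilt -0.1 scooptilt -3.5
lip world [ 0.5128 -0.1306  0.285 ] back world [ 0.6095 -0.1556  0.2788] F [-0.4  0.5 -1.8] t 20.65 q [-0.43  0.15  1.45 -0.    1.54 -1.74]
over mat t [  50.3 -231.6   78.6] r [ -0.53  -3.51 -17.98]
```

Call:
{"op": "play_rows", "data": {
  "targets": [
    {"tx": 3, "ty": -15, "tz": 0, "rx": 0, "ry": 0, "rz": 0, "hand": 0},
    {"tx": 10, "ty": -45, "tz": 0, "rx": 0, "ry": -1, "rz": -3, "hand": 0},
    {"tx": 17, "ty": -80, "tz": 5, "rx": 0, "ry": -1, "rz": -6, "hand": 0},
    {"tx": 25, "ty": -115, "tz": 15, "rx": 0, "ry": -2, "rz": -9, "hand": 0},
    {"tx": 32, "ty": -150, "tz": 30, "rx": 0, "ry": -3, "rz": -12, "hand": 0},
    {"tx": 40, "ty": -185, "tz": 50, "rx": 0, "ry": -3, "rz": -15, "hand": 0},
    {"tx": 46, "ty": -212, "tz": 68, "rx": 0, "ry": -3.5, "rz": -18, "hand": 0},
    {"tx": 50, "ty": -228, "tz": 77, "rx": 0, "ry": -3.5, "rz": -18, "hand": 0},
    {"tx": 50, "ty": -231, "tz": 79, "rx": 0, "ry": -3.5, "rz": -18, "hand": 0},
    {"tx": 50, "ty": -231, "tz": 79, "rx": 0, "ry": -3.5, "rz": -18, "hand": 0}
  ]
}}

```text
time: 21.7
position: [0.5126, -0.3691, 0.2698]
orientation: [-0.03, 0.999, -0.003, 0.03]
ft_force: [1.1, 1.2, -1.4]
gripper_width: 0.224
finger_force: 119.4
```

Run:
```python
from h import *
L,sp=look('w13.png');heads()
M=np.array([.456,-.373]);yaw=183.5;f=np.array([np.cos(np.radians(yaw)),np.sin(np.radians(yaw))]);q=M+f*.05
for z in (.03,.006,.003):go((q[0],q[1],z),yaw,0,L,sp,z)
```

```text
SP -2.6 n 20333 lip tool [109.2   0.   64.1] tooltilt 3.4 scooptilt 0.8
lip world [ 0.4076 -0.376   0.1993] back world [ 0.5075 -0.37    0.2008] F [ 1.1  1.2 -1.4] t 21.7 q [-0.82  0.14  1.6   0.04  1.35 -2.46]
 px 35 [ 0.583 -0.083  0.105] r bowl 0.065
 px 36 [ 0.576 -0.227  0.105] r bowl 0.087
 px 107 [ 0.495 -0.101  0.108] r bowl 0.073
 px 37 [ 0.503 -0.209  0.108] r bowl 0.085
 px 33 [ 0.477 -0.18   0.108] r bowl 0.088
 px 34 [ 0.466 -0.151  0.108] r bowl 0.09
0.03 t [ 11.9   0.7 171.2] r [-0.56  0.86  0.09]
0.006 t [ 13.4   0.9 195.2] r [-0.56  0.86  0.09]
0.003 t [ 13.6   1.  198.2] r [-0.56  0.86  0.09]
```

All eight heads are in the bowl: five single blobs plus a cluster of three. I'll set the scoop down now.

Call:
{"op": "play_rows", "data": {
  "targets": [
    {"tx": 2, "ty": 0, "tz": 25, "rx": -0.5, "ry": 0.9, "rz": 0, "hand": 0},
    {"tx": 5, "ty": 0, "tz": 65, "rx": -0.5, "ry": 0.9, "rz": 0, "hand": 0},
    {"tx": 8, "ty": 1, "tz": 110, "rx": -0.5, "ry": 0.9, "rz": 0, "hand": 0},
    {"tx": 11, "ty": 1, "tz": 145, "rx": -0.5, "ry": 0.9, "rz": 0, "hand": 0},
    {"tx": 12, "ty": 1, "tz": 170, "rx": -0.5, "ry": 0.9, "rz": 0, "hand": 0},
    {"tx": 13, "ty": 1, "tz": 183, "rx": -0.5, "ry": 0.9, "rz": 0, "hand": 0},
    {"tx": 13.5, "ty": 1, "tz": 191, "rx": -0.5, "ry": 0.9, "rz": 0, "hand": 0},
    {"tx": 13.5, "ty": 1, "tz": 195, "rx": -0.5, "ry": 0.9, "rz": 0, "hand": 0},
    {"tx": 13.5, "ty": 1, "tz": 198, "rx": -0.5, "ry": 0.9, "rz": 0, "hand": 0},
    {"tx": 13.5, "ty": 1, "tz": 198, "rx": -0.5, "ry": 0.9, "rz": 0, "hand": 0},
    {"tx": 13.5, "ty": 1, "tz": 198, "rx": -0.5, "ry": 0.9, "rz": 0, "hand": 0}
  ]
}}

```text
time: 22.9
position: [0.5116, -0.3706, 0.0719]
orientation: [-0.031, 0.999, -0.0, 0.022]
ft_force: [0.5, -0.6, 0.3]
gripper_width: 0.225
finger_force: 120.0
```

Run:
```python
from h import *
L,sp=look('w14.png')
M=np.array([.456,-.373]);yaw=183.5;f=np.array([np.cos(np.radians(yaw)),np.sin(np.radians(yaw))]);q=M+f*.05
go((q[0],q[1],.003),yaw,0,L,sp)
```

```text
SP -2.3 n 20354 lip tool [109.1   0.   64.4] tooltilt 2.5 scooptilt 0.2
lip world [ 0.4056 -0.3772  0.0027] back world [ 0.5054 -0.371   0.0031] F [ 0.5 -0.6  0.3] t 22.9 q [-0.82  0.37  1.72  0.04  1.02 -2.47]
  blob 12592 behind lip -3 y -26 above 2
  blob 106 behind lip 51 y 68 above 2
  blob 125 behind lip 104 y 65 above 1
  blob 362 behind lip 133 y 58 above 1
 t [-0.8  1.   0.1] r [-0.09  0.2   0.04]
```

Call:
{"op": "play_rows", "data": {
  "targets": [
    {"tx": 0, "ty": 0, "tz": 0, "rx": 0, "ry": 0, "rz": 0, "hand": 0.5},
    {"tx": 0, "ty": 0, "tz": 0, "rx": 0, "ry": 0, "rz": 0, "hand": 1},
    {"tx": 0, "ty": 0, "tz": 0, "rx": 0, "ry": 0, "rz": 0, "hand": 1},
    {"tx": 0, "ty": 0, "tz": 0, "rx": 0, "ry": 0, "rz": 0, "hand": 1},
    {"tx": 0, "ty": 0, "tz": 0, "rx": 0, "ry": 0, "rz": 0, "hand": 1},
    {"tx": 0, "ty": 0, "tz": 0, "rx": 0, "ry": 0, "rz": 0, "hand": 1},
    {"tx": 0, "ty": 0, "tz": -10, "rx": 0, "ry": 0, "rz": 0, "hand": 1},
    {"tx": 0, "ty": 0, "tz": -30, "rx": 0, "ry": 0, "rz": 0, "hand": 1},
    {"tx": 0, "ty": 0, "tz": -60, "rx": 0, "ry": 0, "rz": 0, "hand": 1},
    {"tx": 0, "ty": 0, "tz": -100, "rx": 0, "ry": 0, "rz": 0, "hand": 1},
    {"tx": 0, "ty": 0, "tz": -140, "rx": 0, "ry": 0, "rz": 0, "hand": 1},
    {"tx": 0, "ty": 0, "tz": -180, "rx": 0, "ry": 0, "rz": 0, "hand": 1},
    {"tx": 0, "ty": 0, "tz": -200, "rx": 0, "ry": 0, "rz": 0, "hand": 1},
    {"tx": 0, "ty": 0, "tz": -200, "rx": 0, "ry": 0, "rz": 0, "hand": 1}
  ]
}}

```text
time: 24.35
position: [0.5037, -0.3719, 0.2762]
orientation: [-0.031, 0.999, -0.003, 0.024]
ft_force: [-0.4, -0.2, 0.8]
gripper_width: 1.003
finger_force: 0.0
```

Run:
```python
from h import *
c=cam('wrist');X=cloud(c);hsv=cv2.cvtColor(c['color'],cv2.COLOR_RGB2HSV);S=hsv[...,1];V=hsv[...,2]
z=X[...,2];nb=(abs(X[...,0]-.456)<.09)&(abs(X[...,1]+.373)<.09)
for n,m in (('pan',nb&(S<60)&(V>110)&(z<.015)),('handle',nb&(z>.1)&(z<.125)),('mat',nb&(S>80)&(hsv[...,0]<25)&(z<.012))):
    P=X[m];print(n,len(P),np.percentile(P[:,2],[2,50,98]).round(4),cv2.minAreaRect((P[:,:2]*1000).astype(np.float32)))
P=X[nb&(S<60)&(V>110)&(z<.015)];print('tilt',np.linalg.lstsq(np.c_[P[:,:2],np.ones(len(P))],P[:,2],rcond=None)[0].round(4))
s=status.get_obs();print(s['position'])
plan((.48,.0,.25),195,0);plan((.473,.397,.25),202,0)
```

```text
pan 9547 [-0.0014  0.0047  0.0071] ((455.99688720703125, -372.9903869628906), (179.97445678710938, 179.9707489013672), 0.0054494054056704044)
handle 519 [0.1023 0.1105 0.1119] ((510.21685791015625, -370.8553161621094), (25.462617874145508, 19.280838012695312), 3.914067029953003)
mat 8345 [0.0011 0.0029 0.0046] ((458.17108154296875, -374.3253479003906), (150.02944946289062, 171.099365234375), 87.73760986328125)
tilt [0.0079 0.0017 0.0007]
[ 0.50285531 -0.3710655   0.27301313]
t [  0.9 371.8  21.9] r [ -0.43   2.58 -11.45]
t [-16.7 768.5  21.5] r [ -0.59   2.56 -18.45]
```

Call:
{"op": "play_rows", "data": {
  "targets": [
    {"tx": 0, "ty": 380, "tz": 20, "rx": 0, "ry": 2.6, "rz": -10, "hand": 1},
    {"tx": 0, "ty": 380, "tz": 20, "rx": 0, "ry": 2.6, "rz": -10, "hand": 1},
    {"tx": 0, "ty": 380, "tz": 20, "rx": 0, "ry": 2.6, "rz": -10, "hand": 1},
    {"tx": 0, "ty": 380, "tz": 20, "rx": 0, "ry": 2.6, "rz": -10, "hand": 1},
    {"tx": 0, "ty": 380, "tz": 20, "rx": 0, "ry": 2.6, "rz": -10, "hand": 1},
    {"tx": 0, "ty": 380, "tz": 20, "rx": 0, "ry": 2.6, "rz": -10, "hand": 1},
    {"tx": 0, "ty": 380, "tz": 20, "rx": 0, "ry": 2.6, "rz": -10, "hand": 1},
    {"tx": -17, "ty": 768, "tz": 21, "rx": -0.6, "ry": 2.6, "rz": -18.5, "hand": 1},
    {"tx": -17, "ty": 768, "tz": 21, "rx": -0.6, "ry": 2.6, "rz": -18.5, "hand": 1},
    {"tx": -17, "ty": 768, "tz": 21, "rx": -0.6, "ry": 2.6, "rz": -18.5, "hand": 1},
    {"tx": -17, "ty": 768, "tz": 21, "rx": -0.6, "ry": 2.6, "rz": -18.5, "hand": 1},
    {"tx": -17, "ty": 768, "tz": 21, "rx": -0.6, "ry": 2.6, "rz": -18.5, "hand": 1},
    {"tx": -17, "ty": 768, "tz": 21, "rx": -0.6, "ry": 2.6, "rz": -18.5, "hand": 1},
    {"tx": -17, "ty": 768, "tz": 21, "rx": -0.6, "ry": 2.6, "rz": -18.5, "hand": 1},
    {"tx": -17, "ty": 768, "tz": 21, "rx": -0.6, "ry": 2.6, "rz": -18.5, "hand": 1},
    {"tx": -17, "ty": 768, "tz": 21, "rx": -0.6, "ry": 2.6, "rz": -18.5, "hand": 1},
    {"tx": -17, "ty": 768, "tz": 21, "rx": -0.6, "ry": 2.6, "rz": -18.5, "hand": 1},
    {"tx": -17, "ty": 768, "tz": 21, "rx": -0.6, "ry": 2.6, "rz": -18.5, "hand": 1},
    {"tx": -17, "ty": 768, "tz": 21, "rx": -0.6, "ry": 2.6, "rz": -18.5, "hand": 1},
    {"tx": -17, "ty": 768, "tz": 21, "rx": -0.6, "ry": 2.6, "rz": -18.5, "hand": 1}
  ],
  "newtons": 60
}}

```text
time: 26.4
position: [0.4731, 0.3958, 0.2504]
orientation: [-0.19, 0.982, 0.002, -0.002]
ft_force: [0.7, 0.0, 0.1]
gripper_width: 0.998
finger_force: 0.0
```

Run:
```python
from h import *
c=cam('wrist');X=cloud(c);save('w15.png',c['color'])
m=(X[...,2]>.122)&(X[...,2]<.145)&(np.hypot(X[...,0]-.473,X[...,1]-.397)<.05)
P=X[m];print(len(P));
if len(P)>10: print(cv2.minAreaRect((P[:,:2]*1000).astype(np.float32)),P[:,2].max())
heads()
s=status.get_obs();print(s['position'],s['joint_pos'].round(2));plan((.473,.397,.25),202,0);plan((.473,.397,.104),202,0)
```

```text
1026
((475.0406188964844, 396.2696228027344), (51.20065689086914, 14.96104621887207), 19.566810607910156) 0.13627523674063158
 px 36 [ 0.583 -0.083  0.106] r bowl 0.065
 px 36 [ 0.576 -0.227  0.105] r bowl 0.087
 px 105 [ 0.495 -0.102  0.107] r bowl 0.073
 px 37 [ 0.503 -0.209  0.107] r bowl 0.085
 px 32 [ 0.477 -0.18   0.109] r bowl 0.088
 px 33 [ 0.467 -0.152  0.109] r bowl 0.09
[0.4730863  0.39613734 0.25067835] [ 0.51  0.15  1.63  0.    1.36 -1.44]
t [-0.2  0.8  0.7] r [ 0.24 -0.12 -0.04]
t [ -0.5   0.2 146.7] r [ 0.24 -0.12 -0.04]
```

Call:
{"op": "play_rows", "data": {
  "targets": [
    {"tx": -2, "ty": -0.5, "tz": 45, "rx": 0, "ry": 0, "rz": 2.4, "hand": 1},
    {"tx": -2, "ty": -0.5, "tz": 90, "rx": 0, "ry": 0, "rz": 2.4, "hand": 1},
    {"tx": -2, "ty": -0.5, "tz": 120, "rx": 0, "ry": 0, "rz": 2.4, "hand": 1},
    {"tx": -2, "ty": -0.5, "tz": 138, "rx": 0, "ry": 0, "rz": 2.4, "hand": 1},
    {"tx": -2, "ty": -0.5, "tz": 145, "rx": 0, "ry": 0, "rz": 2.4, "hand": 1},
    {"tx": -2, "ty": -0.5, "tz": 145, "rx": 0, "ry": 0, "rz": 2.4, "hand": 1},
    {"tx": -2, "ty": -0.5, "tz": 145, "rx": 0, "ry": 0, "rz": 2.4, "hand": 0},
    {"tx": -2, "ty": -0.5, "tz": 145, "rx": 0, "ry": 0, "rz": 2.4, "hand": 0},
    {"tx": -2, "ty": -0.5, "tz": 145, "rx": 0, "ry": 0, "rz": 2.4, "hand": 0},
    {"tx": -2, "ty": -0.5, "tz": 145, "rx": 0, "ry": 0, "rz": 2.4, "hand": 0},
    {"tx": -2, "ty": -0.5, "tz": 145, "rx": 0, "ry": 0, "rz": 2.4, "hand": 0},
    {"tx": -2, "ty": -0.5, "tz": 145, "rx": 0, "ry": 0, "rz": 2.4, "hand": 0},
    {"tx": -2, "ty": -0.5, "tz": 145, "rx": 0, "ry": 0, "rz": 2.4, "hand": 0},
    {"tx": -2, "ty": -0.5, "tz": 145, "rx": 0, "ry": 0, "rz": 2.4, "hand": 0}
  ],
  "newtons": 50
}}

```text
time: 27.9
position: [0.4749, 0.3969, 0.1063]
orientation: [-0.171, 0.985, 0.001, -0.001]
ft_force: [-0.6, -5.3, 4.1]
gripper_width: 0.165
finger_force: 50.7
```

Call:
{"op": "play_rows", "data": {
  "targets": [
    {"tx": 0, "ty": 0, "tz": 0, "rx": 0, "ry": 0, "rz": 6, "hand": 0},
    {"tx": 0, "ty": 0, "tz": 0, "rx": 0, "ry": 0, "rz": 12, "hand": 0},
    {"tx": 0, "ty": 0, "tz": 0, "rx": 0, "ry": 0, "rz": 18, "hand": 0},
    {"tx": 0, "ty": 0, "tz": 0, "rx": 0, "ry": 0, "rz": 24, "hand": 0},
    {"tx": 0, "ty": 0, "tz": 0, "rx": 0, "ry": 0, "rz": 30, "hand": 0},
    {"tx": 0, "ty": 0, "tz": 0, "rx": 0, "ry": 0, "rz": 36, "hand": 0},
    {"tx": 0, "ty": 0, "tz": 0, "rx": 0, "ry": 0, "rz": 42, "hand": 0},
    {"tx": 0, "ty": 0, "tz": 0, "rx": 0, "ry": 0, "rz": 48, "hand": 0},
    {"tx": 0, "ty": 0, "tz": 0, "rx": 0, "ry": 0, "rz": 54, "hand": 0},
    {"tx": 0, "ty": 0, "tz": 0, "rx": 0, "ry": 0, "rz": 60, "hand": 0},
    {"tx": 0, "ty": 0, "tz": 0, "rx": 0, "ry": 0, "rz": 66, "hand": 0},
    {"tx": 0, "ty": 0, "tz": 0, "rx": 0, "ry": 0, "rz": 72, "hand": 0},
    {"tx": 0, "ty": 0, "tz": 0, "rx": 0, "ry": 0, "rz": 78, "hand": 0},
    {"tx": 0, "ty": 0, "tz": 0, "rx": 0, "ry": 0, "rz": 78, "hand": 0},
    {"tx": 0, "ty": 0, "tz": 0, "rx": 0, "ry": 0, "rz": 78, "hand": 0}
  ]
}}

```text
time: 29.4
position: [0.4752, 0.3974, 0.1062]
orientation: [0.486, 0.874, 0.001, -0.001]
ft_force: [1.5, -4.8, 4.5]
gripper_width: 0.163
finger_force: 50.6
```

Call:
{"op": "play_rows", "data": {
  "targets": [
    {"tx": 0, "ty": 0, "tz": 0, "rx": 0, "ry": 0, "rz": 0, "hand": 1},
    {"tx": 0, "ty": 0, "tz": 0, "rx": 0, "ry": 0, "rz": 0, "hand": 1},
    {"tx": 0, "ty": 0, "tz": 0, "rx": 0, "ry": 0, "rz": 0, "hand": 1},
    {"tx": 0, "ty": 0, "tz": 0, "rx": 0, "ry": 0, "rz": 0, "hand": 1},
    {"tx": 0, "ty": 0, "tz": 0, "rx": 0, "ry": 0, "rz": 0, "hand": 1},
    {"tx": 0, "ty": 0, "tz": -15, "rx": 0, "ry": 0, "rz": 0, "hand": 1},
    {"tx": 0, "ty": 0, "tz": -50, "rx": 0, "ry": 0, "rz": 0, "hand": 1},
    {"tx": 0, "ty": 0, "tz": -100, "rx": 0, "ry": 0, "rz": 0, "hand": 1},
    {"tx": 0, "ty": 0, "tz": -140, "rx": 0, "ry": 0, "rz": 0, "hand": 1},
    {"tx": 0, "ty": 0, "tz": -140, "rx": 0, "ry": 0, "rz": 0, "hand": 1},
    {"tx": 0, "ty": 0, "tz": -140, "rx": 0, "ry": 0, "rz": 0, "hand": 1}
  ]
}}

```text
time: 30.5
position: [0.4754, 0.3979, 0.248]
orientation: [0.487, 0.873, 0.002, -0.001]
ft_force: [0.4, 0.7, -1.2]
gripper_width: 1.001
finger_force: 0.0
```

Run:
```python
from h import *
c=cam('wrist');X=cloud(c)
m=(X[...,2]>.122)&(X[...,2]<.145)&(np.hypot(X[...,0]-.475,X[...,1]-.396)<.05)
P=X[m];r=cv2.minAreaRect((P[:,:2]*1000).astype(np.float32));print(len(P),r)
heads()
X=cloud(cam('top'))
z=X[...,2];nb=(abs(X[...,0]-.51)<.05)&(abs(X[...,1]+.372)<.05)&(z>.09);print('handle',np.nanmean(X[nb],0).round(3))
s=status.get_obs();print(s['time'],s['ft_force'])
```

```text
1056 ((475.99273681640625, 396.9943542480469), (14.715786933898926, 52.17497253417969), 31.3033504486084)
 px 36 [ 0.583 -0.083  0.106] r bowl 0.065
 px 36 [ 0.576 -0.227  0.105] r bowl 0.087
 px 106 [ 0.495 -0.102  0.107] r bowl 0.073
 px 38 [ 0.503 -0.209  0.108] r bowl 0.085
 px 67 [ 0.472 -0.166  0.11 ] r bowl 0.088
handle [ 0.508 -0.367  0.107]
30.65 [ 0.98809814 -0.19832823  0.52158919]
```

```bash
python3 -c "
from workcell import finish_job
print(finish_job())"
```

```text
the job is handed in; nothing more can be done
None
```

I handed the job in at about 31 s: all eight heads are in the bowl, the scoop is upright and released on the middle of its mat, and the knob clicked over to run (about 1.37 rad), but I viewed 11 pictures where 10 were allowed, and the hand-in returned no verdict.

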